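Load the balcony rack tray and screw down its rail

TASK

Make the rack tray on the bench ready for a windy night: stand every pot that is there upright and right down in a nest of its own shape (round pots in round nests, square pots in square ones) and lay the dibber, if it is there, flat in the long trough. Only when all of that is loaded, turn the three captive wing knobs of the hold-down rail clockwise to their end stops: first the middle one, then the one at the trough end, and last the one at the other end. Leave the other things on the bench where they stand.

Things in the scene. Friction and masses are not known exactly. Their poses are not given: they have to be found in the camera images.
- tray: Fixed slatted wooden rack board 285 x 300 with a black plastic tray on it and an aluminium hold-down rail along the tray's near edge. Origin at table level, x points away from the rail across the tray, y along the rail, z up. Tray floor 22 mm above the origin, its low outer rim 32. The rail is 34 wide with its top 30 above the origin, centred 95 towards -x. The trough is on the -y side.
- trough (a point): Middle of the floor of the long trough in the tray, x along its length. 172 x 38 inside, grey walls 8 high and 3 thick; it takes the dibber either way round.
- dibber: Steel dibber, loose, lying along its x axis: 160 long overall; a square grip 28 x 28 from x = -80 to +30, then a slim point to x = +80. Origin under the middle of its length at its underside. About 160 g. May be absent.
- dibber_mid (a point): Point on the dibber's long axis at the middle of its length, 14 mm above its underside (it may lie on any of its four flats).
- knob_mid (a joint): The middle wing knob (to be tightened first). Joint value in rad: 0 fully loose, grows as the knob is turned clockwise seen from above, 2.6 at its hard end stop; it starts somewhere between 0 and 0.9. Turns with light friction and stays where it is left.
- knob_trough (a joint): The wing knob at the rail's trough end, the tray's -y side (second). Joint value in rad: 0 fully loose, grows as the knob is turned clockwise seen from above, 2.6 at its hard end stop; it starts somewhere between 0 and 0.9. Turns with light friction and stays where it is left.
- knob_outer (a joint): The wing knob at the rail's other end, the tray's +y side (last). Joint value in rad: 0 fully loose, grows as the knob is turned clockwise seen from above, 2.6 at its hard end stop; it starts somewhere between 0 and 0.9. Turns with light friction and stays where it is left.
- knob_mid_grip (a point): Grip point of the black wing knob in the middle of the rail: on its turning axis, 24 mm above the rail's top. The wing is an upright bar 46 long, 12 thick, from 8 to 34 above the rail; this frame's x axis lies along the wing and turns with it, z is up. At the end stop the wing lies along the rail.
- knob_trough_grip (a point): Grip point of the black wing knob at the trough end of the rail, 85 mm from the middle one: on its turning axis, 24 mm above the rail's top. The wing is an upright bar 46 long, 12 thick, from 8 to 34 above the rail; this frame's x axis lies along the wing and turns with it, z is up. At the end stop the wing lies along the rail.
- knob_outer_grip (a point): Grip point of the black wing knob at the rail's other end, 85 mm from the middle one: on its turning axis, 24 mm above the rail's top. The wing is an upright bar 46 long, 12 thick, from 8 to 34 above the rail; this frame's x axis lies along the wing and turns with it, z is up. At the end stop the wing lies along the rail.
- nest_round1: Round grey nest fixed on the tray floor, 73 outside, 67 inside, for one round pot (either). Origin at the centre of its underside; inner floor 3 mm higher, wall top 15 mm higher. The four nests stand in two rows of two, 95 apart; which is where varies.
- nest_square1: Square grey nest fixed on the tray floor, 62 outside, 56 inside, sides along its x and y axes, for one square pot (either). Origin at the centre of its underside; inner floor 3 mm higher, wall top 15 mm higher.
- round_pot1: Loose empty glazed yellow round pot, 58 across at the foot, 62 at the rim, 52 high, wall 4. Origin at the centre of its underside, z up. About 160 g. May be absent.
- square_pot1: Loose empty terracotta square pot, 50 x 50 and 52 high, straight sides along its x and y axes, wall 4. Origin at the centre of its underside, z up. About 150 g. May be absent.
- nest_round2: Round grey nest fixed on the tray floor, 73 outside, 67 inside, for one round pot (either). Origin at the centre of its underside; inner floor 3 mm higher, wall top 15 mm higher. The four nests stand in two rows of two, 95 apart; which is where varies.
- nest_square2: Square grey nest fixed on the tray floor, 62 outside, 56 inside, sides along its x and y axes, for one square pot (either). Origin at the centre of its underside; inner floor 3 mm higher, wall top 15 mm higher.
- round_pot2: Loose empty glazed yellow round pot, 58 across at the foot, 62 at the rim, 52 high, wall 4. Origin at the centre of its underside, z up. About 160 g. May be absent.
- square_pot2: Loose empty terracotta square pot, 50 x 50 and 52 high, straight sides along its x and y axes, wall 4. Origin at the centre of its underside, z up. About 150 g. May be absent.
- feed_jar: Bystander: amber jar 54 across, 75 high. Origin at its underside. Leave it.
- spray_bottle: Bystander: white bottle 66 across, 170 high. Origin at its underside. Leave it.
- lantern: Bystander: glass lantern 70 x 70, 97 high. Origin at its underside. Leave it.
- saucer: Bystander: terracotta saucer 80 across, 14 high. Origin at its underside. Leave it.
- trowel: Bystander: hand trowel, 235 long, lying along its x axis, wooden grip 22 high, origin at the blade end of the grip. Origin at its underside. Leave it.

How it is judged (in metres and radians):
On the way, in this order (a step that is already met when the one before it is completed fails the run):
1. every pot and the dibber that is present lies in its own nest or trough (((horizontal distance between round_pot1 and nest_round1 below 0.009 m and z of round_pot1 in the frame of nest_round1 below 0.008 m) or (horizontal distance between round_pot1 and nest_round2 below 0.009 m and z of round_pot1 in the frame of nest_round2 below 0.008 m)) and angle between each of round_pot1, round_pot2, square_pot1, square_pot2's own z axis and vertical below 0.1 rad and linear speed of each of round_pot1, round_pot2, square_pot1, square_pot2, dibber below 0.03 m/s and ((horizontal distance between round_pot2 and nest_round1 below 0.009 m and z of round_pot2 in the frame of nest_round1 below 0.008 m) or (horizontal distance between round_pot2 and nest_round2 below 0.009 m and z of round_pot2 in the frame of nest_round2 below 0.008 m)) and ((horizontal distance between square_pot1 and nest_square1 below 0.009 m and z of square_pot1 in the frame of nest_square1 below 0.008 m) or (horizontal distance between square_pot1 and nest_square2 below 0.009 m and z of square_pot1 in the frame of nest_square2 below 0.008 m)) and ((horizontal distance between square_pot2 and nest_square1 below 0.009 m and z of square_pot2 in the frame of nest_square1 below 0.008 m) or (horizontal distance between square_pot2 and nest_square2 below 0.009 m and z of square_pot2 in the frame of nest_square2 below 0.008 m)) and horizontal distance between dibber_mid and trough below 0.014 m and z of dibber_mid in the frame of trough below 0.02 m and angle between the x axis of dibber and the x axis of trough, either way round below 0.15 rad), for 0.2 s.
2. the middle knob is at its end stop (value of joint knob_mid above 2.45 rad), for 0.2 s.
3. then the knob at the trough end (value of joint knob_trough above 2.45 rad), for 0.2 s.
4. then the knob at the other end (value of joint knob_outer above 2.45 rad), for 0.2 s.
At the end, for the whole second after the job is handed in: Every pot present stands upright (within 0.1 rad) in a nest of its shape, within 9 mm of its centre and no more than 5 mm above its floor; the dibber, if present, lies in the trough (14 mm of its middle, 0.15 rad); everything at rest; all three knobs within 0.15 rad of their stops (all of step 1 and value of joint each of knob_mid, knob_trough, knob_outer above 2.45 rad); the robot touches nothing.
It fails at once if the feed jar is pushed more than 6 cm away or knocked over (distance of feed_jar from where it was at the start of the episode above 0.06 m or angle between feed_jar's own z axis and vertical above 0.6 rad).
It fails at once if the spray bottle is pushed more than 6 cm away or knocked over (distance of spray_bottle from where it was at the start of the episode above 0.06 m or angle between spray_bottle's own z axis and vertical above 0.6 rad).
It fails at once if the lantern is pushed more than 6 cm away or knocked over (distance of lantern from where it was at the start of the episode above 0.06 m or angle between lantern's own z axis and vertical above 0.6 rad).
It fails at once if the saucer is pushed more than 6 cm away or knocked over (distance of saucer from where it was at the start of the episode above 0.06 m or angle between saucer's own z axis and vertical above 0.6 rad).
It fails at once if the trowel is pushed more than 6 cm away or knocked over (distance of trowel from where it was at the start of the episode above 0.06 m or angle between trowel's own z axis and vertical above 0.6 rad).
Of round_pot1, round_pot2, square_pot1, square_pot2, dibber only 3 to 5 are there at a start; the rules pass over those that are not, and their reading is None.
At some moment in a run one of round_pot1, round_pot2, square_pot1, square_pot2, dibber may be knocked a few centimetres aside while the robot is not near it.
Once in a run the grip may slacken for a moment while it holds something.
It also fails if it takes over 210 s, if anything falls off the work surface, if the arm or the gripper's body presses on something with over 40 N, if the wrist force passes 120 N, or if a joint passes its speed limit or range.

ROBOT

A 6-joint arm with a two-finger parallel gripper is mounted at the origin on the work surface. World frame = base frame: x ahead of the robot, y to its left, z up, the work surface at z = 0. Lengths are in m, angles in degrees, forces in N, time in s.
With the tool pointing down it reaches from about 0.35 to 0.875 m from the base axis. Payload 4.2 kg.
Tool frame: the origin (TCP) lies at the very end of the fingers, on their centre line; the grasp point (between the pads) lies 19 mm behind it; z points along the fingers, x is the direction in which the jaws open and shut, and the axes are right-handed (so a half turn about z gives the same grasp; the last joint's range is limited). The gripper opens to 87 mm and grips with 3 to 60 N. Pads are 19 mm wide; open, the fingers measure 117 mm over their backs; the gripper's body (75 mm by 190 mm) begins 51 mm behind the grasp point.
Start: joints at [-60.355, 22.042, 0.453, 0, -68.411, -14.817], TCP at [0.16, -0.604, 0.223] pointing down, gripper open.
Joint ranges: [-179.83, 179.83], [-69.29, 118.12], [-61.27, 80.66], [-181.25, 117.63], [-171.15, -9.14], [-177.46, 177.46]. Speed limits (degrees/s): [159.86, 159.86, 180, 180, 180, 180].

INTERFACE

Orientations are given as a 3x3 rotation matrix whose columns are the frame's x, y, z axes.
In Python, from station import r gives the robot as it stands.
- The arm moves only by the shell command python3 -m jog 'ROWS' [OPENING]. ROWS is JSON, a list of rows, each a list of 2 entries, a list of its own where there are three numbers: the shift along the tool's x, y, z in m, then the turn, a rotation vector about the tool's x, y, z in units of 5 degrees (1.0 is 5 degrees). A call has exactly 10 rows; each row is the pose to reach, as a shift and turn from the pose commanded when the call began, along the tool's axes at that moment; what a row does not reach only later rows make up. A row lasts 1/12 s, in which the tool goes at most 41.7 mm and 7.16 degrees, less where a joint would pass 70% of its speed; a pose out of reach is approached as far as the arm can. A call with a gripper value outside its range is refused whole. OPENING is the finger opening in m, from 0 to 0.087, set as the call begins (- or left out, the last holds). The fingers move at their own pace and stop on an object; the grip force is fixed at half the most. Time passes only in rows, so rows that repeat a pose let the fingers close, or fill a call up. It gives the time, the measured TCP pose, the force and the opening at its end, in the units of the state.
- r.sense(): the state, without advancing time (a new reading comes with each control period).
- r.capture(name): name is "scene" or "top" or "wrist"; returns (picture, depth): 480x640x3 uint8, blue, green, red; 480x640 float32, m along the optical axis (not along the pixel's ray), 0 where there is no reading.
- r.calibration(name): a dict with "fx", "fy", "cx", "cy" (pixels), "R" (3x3) and "t" (3): a world point X has camera coordinates R X + t; the wrist camera has in their place "tool_from_camera" (4x4, takes a point from camera to tool coordinates, whose origin is the TCP and whose axes are the tool frame's). Camera axes: x right, y down, z forward; pixel columns grow to the right and rows downward; lengths in m; the calibration is good to about 2 mm. A picture is of the moment at which its call begins: read the wrist's pose just before it. calibration takes no time and is no camera call.
- r.finish_job(): hands the job in, once; it reports no verdict.
Trained networks look in the newest picture that a camera, given by its name, has taken for a name from the list of things; names that differ only in an ending like _2 or _b are one class to them, and where a whole thing is asked for, a point or a joint stands for the part that bears it (a point fixed in the world has none). Each returns a list of dicts, best first, with "confidence" (0 to 1); they miss things now and then, are a little off and sometimes report something else, mostly with a low value. They report only what shows in the picture. A call takes as long as a camera call.
- r.cut_out(query, camera): "region" (480x640 bool, what is visible of it) and "uv" ([column, row] in pixels, amid what is visible of it).
The state is a dict: "time_s": time; "joints": joint angles; "joint_velocities": joint speeds; "effort": joint torques, N m; "tcp_pos": TCP position; "ee_rot": TCP orientation; "wrist_force": force on the tool from outside, world axes, zero at the start; "moment": the same for the moment, N m; "gripper_width": opening from 0.0 (shut) to 1.0 (fully open).
Only numpy, scipy, OpenCV 4.12 (cv2) and the standard library are available. Lean on these libraries where they do the work, as an engineer would, in place of code of your own. Each camera call takes 0.05 s, during which the arm holds its last target.

## Working session

There is one attempt and no reset: what is moved stays moved. The work goes in short steps, Python scripts to look and compute and a shell command to move; the robot and the scene stay as the last step left them, time stands still between calls to the robot, and variables do not carry over. Pictures are saved under pics/ and viewed, and the job is handed in when it is done.

```bash
ls; mkdir -p pics; cat > h.py <<'E'
import numpy as np, cv2
from station import r
def snap(n,f):
    s=r.sense(); p,d=r.capture(n); cv2.imwrite('pics/'+f+'.png',p); np.savez('pics/'+f+'.npz',p=p,d=d,tcp=s['tcp_pos'],R=s['ee_rot']); return s,p,d
def world(n,u,v,z,s=None):
    c=r.calibration(n)
    P=np.stack([(np.asarray(u)-c['cx'])/c['fx']*z,(np.asarray(v)-c['cy'])/c['fy']*z,z],-1)
    if n=='wrist':
        T=np.array(c['tool_from_camera']); P=P@T[:3,:3].T+T[:3,3]
        return P@np.array(s['ee_rot']).T+np.array(s['tcp_pos'])
    return (P-np.array(c['t']))@np.array(c['R'])
def cloud(n,d,s=None):
    v,u=np.mgrid[:480,:640]
    return world(n,u,v,d,s)
E
python3 - <<'E'
from h import *
for n in('scene','top','wrist'):
    s,p,d=snap(n,n+'0'); c=r.calibration(n); print(n,{k:np.round(v,3).tolist() for k,v in c.items()})
print(s['time_s'],s['tcp_pos'],s['ee_rot'],s['gripper_width'])
E
```

```text
pics
scene {'fx': 607.242, 'fy': 607.242, 'cx': 321.516, 'cy': 231.648, 'R': [[-0.769, 0.639, 0.017], [0.334, 0.424, -0.841], [-0.545, -0.641, -0.54]], 't': [0.375, -0.113, 1.667]}
top {'fx': 608.041, 'fy': 608.041, 'cx': 317.416, 'cy': 236.846, 'R': [[-0.015, -1.0, -0.0], [-0.987, 0.015, -0.157], [0.157, -0.002, -0.988]], 't': [0.005, 0.492, 1.428]}
wrist {'fx': 379.037, 'fy': 379.037, 'cx': 322.398, 'cy': 236.362, 'tool_from_camera': [[1.0, -0.0, -0.0, 0.001], [0.0, 0.959, 0.282, -0.078], [0.0, -0.282, 0.959, -0.164], [0.0, 0.0, 0.0, 1.0]]}
0.1 [ 0.15983467 -0.60365521  0.22155324] [[-2.55771636e-01  9.66737033e-01 -6.15770395e-04]
 [ 9.66735167e-01  2.55772354e-01  1.90256935e-03]
 [ 1.99678129e-03 -1.08663621e-04 -9.99998001e-01]] 1.0010353241058192
```

View pics/top0.png

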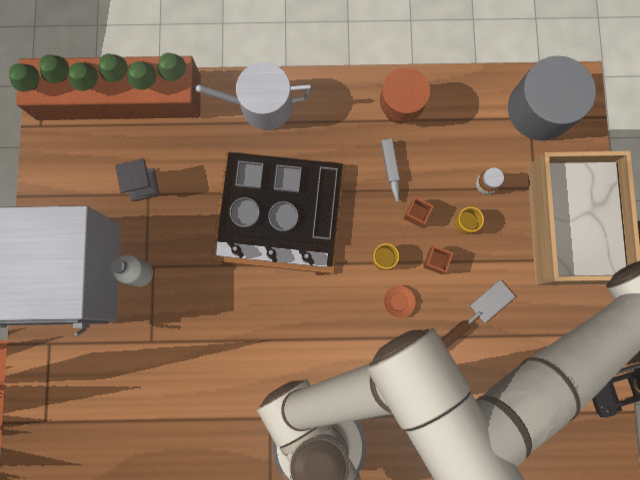

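View pics/scene0.png

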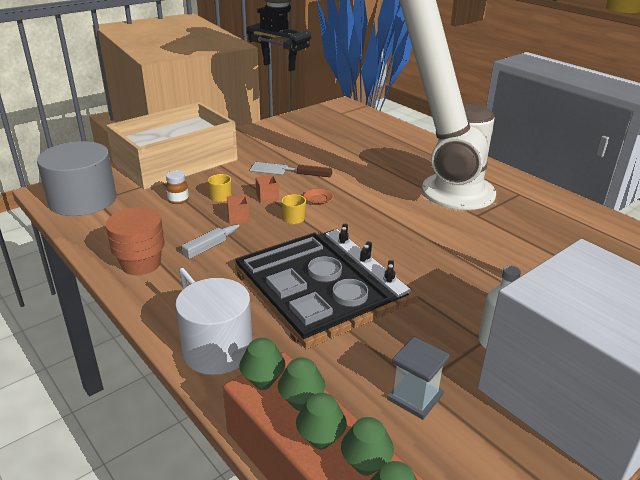

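```bash
python3 - <<'E'
from h import *
s=r.sense()
for n in('top','scene'):
    p,d=r.capture(n); W=cloud(n,d)
    for q in('round_pot1','square_pot1','dibber','nest_round1','nest_square1','knob_mid','tray','lantern','trowel','saucer'):
        for o in r.cut_out(q,n):
            m=o['region']&(d>0); P=W[m]
            if len(P)==0: continue
            zt=np.percentile(P[:,2],97); T=P[P[:,2]>zt-.008]
            print(n,q,round(o['confidence'],2),np.round(o['uv']),m.sum(),'ztop',round(zt,3),'c',np.round((T[:,:2].min(0)+T[:,:2].max(0))/2,3),'ext',np.round(np.ptp(P,0),3))
E
```

```text
top round_pot1 0.85 [385. 256.] 547 ztop 0.056 c [ 0.443 -0.164] ext [0.06  0.06  0.064]
top round_pot1 0.68 [470. 218.] 571 ztop 0.056 c [ 0.528 -0.371] ext [0.06  0.06  0.055]
top round_pot1 0.66 [281. 232.] 10567 ztop 0.051 c [0.554 0.109] ext [0.313 0.327 0.081]
top square_pot1 0.88 [417. 213.] 519 ztop 0.056 c [ 0.552 -0.247] ext [0.065 0.063 0.065]
top square_pot1 0.57 [437. 261.] 537 ztop 0.057 c [ 0.433 -0.291] ext [0.068 0.061 0.062]
top dibber 0.59 [390. 168.] 653 ztop 0.034 c [ 0.664 -0.187] ext [0.155 0.043 0.043]
top dibber 0.48 [490. 179.] 595 ztop 0.081 c [ 0.626 -0.424] ext [0.073 0.076 0.089]
top nest_round1 0.67 [282. 215.] 754 ztop 0.04 c [0.546 0.081] ext [0.076 0.076 0.031]
top nest_round1 0.62 [243. 214.] 739 ztop 0.04 c [0.558 0.174] ext [0.073 0.076 0.03 ]
top nest_square1 0.97 [288. 177.] 686 ztop 0.04 c [0.64  0.068] ext [0.069 0.07  0.032]
top nest_square1 0.59 [250. 172.] 677 ztop 0.041 c [0.651 0.164] ext [0.073 0.07  0.034]
top knob_mid 0.41 [270. 251.] 143 ztop 0.07 c [0.454 0.108] ext [0.049 0.027 0.048]
top tray 0.88 [284. 231.] 10981 ztop 0.049 c [0.
[... 1974 characters left out ...]
8 0.073]
scene tray 0.5 [345. 235.] 186 ztop 0.065 c [0.446 0.024] ext [0.104 0.1   0.074]
scene lantern 0.58 [416. 374.] 3286 ztop 0.098 c [0.639 0.432] ext [0.14  0.148 0.104]
scene lantern 0.53 [318. 194.] 351 ztop 0.015 c [ 0.357 -0.197] ext [0.119 0.088 0.057]
scene lantern 0.38 [294. 206.] 634 ztop 0.052 c [ 0.443 -0.169] ext [0.064 0.072 0.057]
scene trowel 0.96 [287. 171.] 652 ztop 0.023 c [ 0.259 -0.319] ext [0.163 0.201 0.029]
scene trowel 0.58 [326. 282.] 9510 ztop 0.051 c [0.456 0.109] ext [0.351 0.365 0.072]
scene saucer 0.57 [319. 195.] 361 ztop 0.015 c [ 0.355 -0.199] ext [0.136 0.104 0.055]
scene saucer 0.38 [267. 184.] 548 ztop 0.052 c [ 0.435 -0.291] ext [0.124 0.148 0.06 ]
```

Both fixed cameras show all five loads: yellow pots at top pixels (386,256) and (470,220), square pots at (418,212) and (438,260), and the dibber at (391,168). The tray is at (280,210), with the rail and knobs along its lower edge. Next I'll look at the group with the wrist camera.

```bash
cat > go.py <<'E'
import sys
from h import *
from scipy.spatial.transform import Rotation as Ro
# usage: go.py x y z psi  -> shift, turn in tool axes (from measured pose)
def go(x,y,z,psi):
    s=r.sense(); R=np.array(s['ee_rot']); t=np.array(s['tcp_pos'])
    c,q=np.cos(np.radians(psi)),np.sin(np.radians(psi))
    Rt=np.array([[c,q,0],[q,-c,0],[0,0,-1]])
    print('shift',np.round(R.T@(np.array([x,y,z])-t),4),'turn5',np.round(Ro.from_matrix(R.T@Rt).as_rotvec(degrees=True)/5,2),'j6',round(float(s['joints'][5]),1),'psi',round(np.degrees(np.arctan2(R[1,0],R[0,0])),1),'t',s['time_s'])
if __name__=='__main__': go(*map(float,sys.argv[1:]))
E
python3 go.py 0.46 -0.25 0.38 90
```

```text
shift [ 0.2656  0.3807 -0.1574] turn5 [0.   0.   2.96] j6 -14.8 psi 104.8 t 1.25
```

```bash
python3 -m jog '[[[0,0,-0.04],[0,0,0]],[[0,0,-0.08],[0,0,0]],[[0.02,0.03,-0.11],[0,0,0]],[[0.04,0.06,-0.13],[0,0,0]],[[0.06,0.09,-0.15],[0,0,0.5]],[[0.08,0.12,-0.157],[0,0,1]],[[0.1,0.15,-0.157],[0,0,1.5]],[[0.12,0.18,-0.157],[0,0,2]],[[0.14,0.21,-0.157],[0,0,2.5]],[[0.16,0.24,-0.157],[0,0,2.96]]]' 0.087
python3 go.py 0.46 -0.25 0.38 90
```

```text
time_s: 2.08
tcp_pos: [0.3518, -0.3865, 0.3799]
ee_rot: [[0.002, 1.0, 0.001], [1.0, -0.002, -0.0], [-0.0, 0.001, -1.0]]
wrist_force: [0.6, -0.8, -0.6]
gripper_width: 1.001
shift [ 0.1367  0.108  -0.    ] turn5 [ 0.01  0.   -0.02] j6 -60.2 psi 89.9 t 2.0833
```

```bash
python3 go.py 0.46 -0.25 0.38 90
```

```text
shift [ 0.1367  0.108  -0.    ] turn5 [ 0.01  0.   -0.02] j6 -60.2 psi 89.9 t 2.0833
```

```bash
python3 -m jog '[[[0.027,0.021,0],[0,0,0]],[[0.054,0.042,0],[0,0,0]],[[0.081,0.063,0],[0,0,0]],[[0.108,0.085,0],[0,0,0]],[[0.1367,0.108,0],[0,0,0]],[[0.1367,0.108,0],[0,0,0]],[[0.1367,0.108,0],[0,0,0]],[[0.1367,0.108,0],[0,0,0]],[[0.1367,0.108,0],[0,0,0]],[[0.1367,0.108,0],[0,0,0]]]'
cat > look.py <<'E'
import sys
from h import *
f=sys.argv[1]; qs=sys.argv[2:]
s,p,d=snap('wrist',f); W=cloud('wrist',d,s)
for q in qs:
    for o in r.cut_out(q,'wrist'):
        if o['confidence']<.3: continue
        m=o['region']&(d>0); P=W[m]
        if len(P)<50: continue
        zt=np.percentile(P[:,2],96); T=P[(P[:,2]>zt-.007)&(P[:,2]<zt+.006)]
        (c,(w,h),a)=cv2.minAreaRect((T[:,:2]*1000).astype(np.float32))
        b=cv2.minEnclosingCircle((T[:,:2]*1000).astype(np.float32))
        print(q,round(o['confidence'],2),np.round(o['uv']),len(P),'ztop',round(zt,4),'rect',np.round(c,1),np.round((w,h),1),round(a,1),'circ',np.round(b[0],1),round(b[1],1))
print(s['tcp_pos'],s['time_s'])
E
python3 look.py w1 round_pot1 square_pot1 dibber
```

```text
time_s: 2.92
tcp_pos: [0.4583, -0.2522, 0.3797]
ee_rot: [[0.001, 1.0, 0.0], [1.0, -0.001, -0.0], [-0.0, 0.0, -1.0]]
wrist_force: [-1.3, -0.6, -0.6]
gripper_width: 1.002
round_pot1 0.95 [386. 176.] 1898 ztop 0.0541 rect [ 440.7 -165.6] [60.  60.5] 29.5 circ [ 441.  -165.3] 30.8
round_pot1 0.93 [237. 236.] 1811 ztop 0.054 rect [ 526.7 -371.7] [58.6 60. ] 43.7 circ [ 526.4 -372. ] 30.6
round_pot1 0.48 [322. 248.] 1693 ztop 0.0542 rect [ 550.8 -250.2] [50.2 50.7] 62.1 circ [ 550.4 -250.4] 34.4
square_pot1 0.66 [323. 248.] 1676 ztop 0.0542 rect [ 550.8 -250.2] [50.2 50.7] 62.1 circ [ 550.2 -249.5] 34.5
square_pot1 0.62 [292. 168.] 1721 ztop 0.0544 rect [ 432.1 -292.4] [49.9 50. ] 68.1 circ [ 431.5 -292.5] 34.6
dibber 0.94 [357. 300.] 850 ztop 0.0307 rect [ 667.7 -190.8] [142.6  27.4] 6.5 circ [ 667.3 -187.8] 71.6
dibber 0.45 [390. 172.] 1863 ztop 0.054 rect [ 440.5 -165.6] [59.6 60.3] 10.1 circ [ 441.1 -165.6] 30.6
[ 0.45829703 -0.25217443  0.37974877] 2.9167
```

View pics/w1.png

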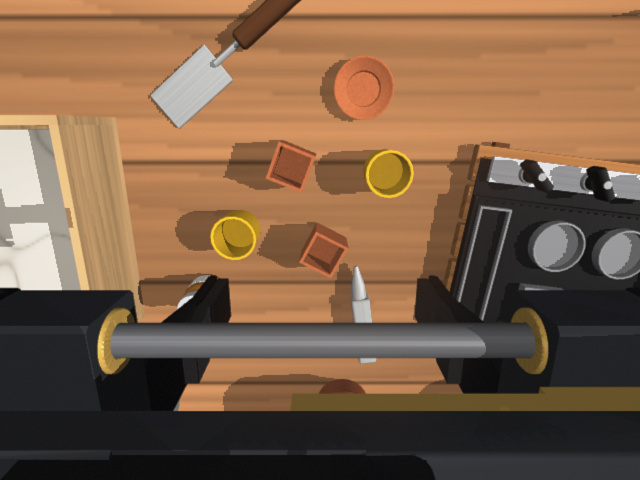

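```bash
python3 go.py 0.441 -0.1655 0.14 83;python3 go.py 0.441 -0.1655 0.022 83
```

```text
shift [ 0.0864 -0.0176  0.2397] turn5 [0.   0.   1.39] j6 -79.0 psi 90.0 t 3.1167
shift [ 0.0864 -0.0177  0.3577] turn5 [0.   0.   1.39] j6 -79.0 psi 90.0 t 3.1167
```

```bash
python3 -m jog '[[[0.02,-0.004,0.03],[0,0,0.3]],[[0.04,-0.008,0.06],[0,0,0.6]],[[0.06,-0.012,0.09],[0,0,0.9]],[[0.086,-0.0175,0.12],[0,0,1.39]],[[0.086,-0.0175,0.16],[0,0,1.39]],[[0.086,-0.0175,0.2],[0,0,1.39]],[[0.086,-0.0175,0.22],[0,0,1.39]],[[0.086,-0.0175,0.22],[0,0,1.39]],[[0.086,-0.0175,0.22],[0,0,1.39]],[[0.086,-0.0175,0.22],[0,0,1.39]]]'
python3 look.py w2 round_pot1; python3 go.py 0.441 -0.1655 0.022 83
```

```text
time_s: 3.95
tcp_pos: [0.4429, -0.1659, 0.1614]
ee_rot: [[0.12, 0.993, 0.003], [0.993, -0.12, -0.001], [-0.0, 0.003, -1.0]]
wrist_force: [-0.0, 0.2, 0.7]
gripper_width: 0.998
round_pot1 0.63 [318. 229.] 5597 ztop 0.0539 rect [ 441.  -165.4] [60.5 61.3] 66.3 circ [ 441.  -165.5] 30.9
round_pot1 0.45 [28. 67.] 5906 ztop 0.0239 rect [ 266.  -340.1] [23.8 46. ] 38.4 circ [ 265.7 -339.2] 24.9
round_pot1 0.44 [140. 317.] 77 ztop 0.0121 rect [ 516.2 -345.6] [11.5  1.9] 20.9 circ [ 516.6 -346.5] 5.7
[ 0.44292483 -0.16585048  0.16135156] 3.95
shift [-1.000e-04 -2.600e-03  1.396e-01] turn5 [ 0.05 -0.    0.01] j6 -96.2 psi 83.1 t 4.05
```

View pics/w2.png

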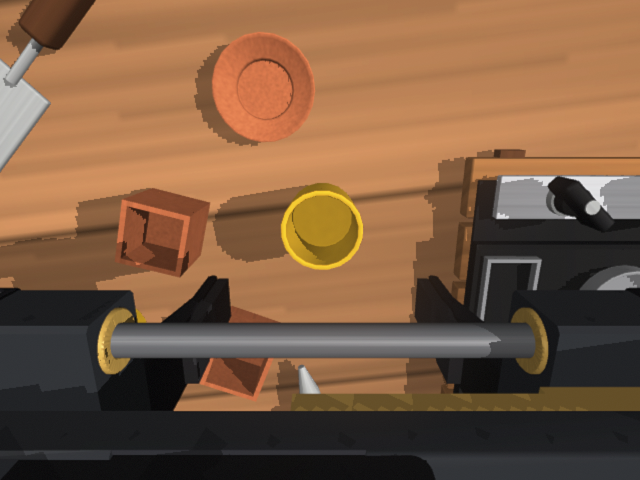

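The round pot shows at pixel (321,228), between the fingers and clear of its neighbours. I'll descend and grip it.

```bash
python3 -m jog '[[[0,-0.0025,0.03],[0,0,0]],[[0,-0.0025,0.06],[0,0,0]],[[0,-0.0025,0.09],[0,0,0]],[[0,-0.0025,0.115],[0,0,0]],[[0,-0.0025,0.13],[0,0,0]],[[0,-0.0025,0.139],[0,0,0]],[[0,-0.0025,0.139],[0,0,0]],[[0,-0.0025,0.139],[0,0,0]],[[0,-0.0025,0.139],[0,0,0]],[[0,-0.0025,0.139],[0,0,0]]]'
python3 -m jog '[[[0,0,0],[0,0,0]],[[0,0,0],[0,0,0]],[[0,0,0],[0,0,0]],[[0,0,0],[0,0,0]],[[0,0,0],[0,0,0]],[[0,0,0],[0,0,0]],[[0,0,0],[0,0,0]],[[0,0,0],[0,0,0]],[[0,0,0],[0,0,0]],[[0,0,0],[0,0,0]]]' 0.0
python3 go.py 0.547 0.081 0.15 83
```

```text
time_s: 4.88
tcp_pos: [0.4402, -0.1651, 0.022]
ee_rot: [[0.12, 0.993, 0.003], [0.993, -0.12, -0.0], [0.0, 0.003, -1.0]]
wrist_force: [0.2, -0.1, -0.3]
gripper_width: 0.999
time_s: 5.72
tcp_pos: [0.439, -0.165, 0.0207]
ee_rot: [[0.12, 0.993, 0.0], [0.993, -0.12, -0.0], [-0.0, 0.0, -1.0]]
wrist_force: [-0.8, 0.5, 3.2]
gripper_width: 0.691
shift [ 0.2572  0.0776 -0.1293] turn5 [0.   0.   0.02] j6 -96.2 psi 83.1 t 5.7167
```

```bash
python3 -m jog '[[[0,0,-0.03],[0,0,0]],[[0,0,-0.06],[0,0,0]],[[0,0,-0.1],[0,0,0]],[[0.025,0,-0.14],[0,0,0]],[[0.06,0.02,-0.17],[0,0,0]],[[0.1,0.02,-0.18],[0,0,0]],[[0.14,0.03,-0.18],[0,0,0]],[[0.17,0.03,-0.18],[0,0,0]],[[0.2,0.03,-0.18],[0,0,0]],[[0.2,0.03,-0.18],[0,0,0]]]'
python3 look.py w3 round_pot1 nest_round1 nest_square1;python3 go.py 0.547 0.081 0.15 83
```

```text
time_s: 6.55
tcp_pos: [0.4935, 0.0343, 0.1998]
ee_rot: [[0.116, 0.993, 0.0], [0.993, -0.116, 0.002], [0.002, 0.0, -1.0]]
wrist_force: [-0.6, -0.2, -2.3]
gripper_width: 0.69
round_pot1 0.57 [324. 305.] 14344 ztop 0.2328 rect [493.8  35.9] [60.4 58.8] 87.7 circ [495.4  35.2] 31.1
nest_round1 0.97 [386. 249.] 2397 ztop 0.0389 rect [528.8  93.4] [70.2 29.7] 49.0 circ [539.6  84. ] 35.1
nest_round1 0.76 [478. 261.] 4547 ztop 0.0387 rect [552.  173.7] [64.1 72.9] 1.3 circ [556.2 174. ] 36.9
nest_square1 0.56 [397. 376.] 314 ztop 0.0391 rect [665.6  90.4] [15.5 27.4] 43.0 circ [661.5  86.5] 13.8
[0.49346043 0.03434251 0.19979926] 6.55
shift [0.0578 0.0484 0.0496] turn5 [-0.02  0.01  0.01] j6 -119.3 psi 83.1 t 6.75
```

View pics/w3.png

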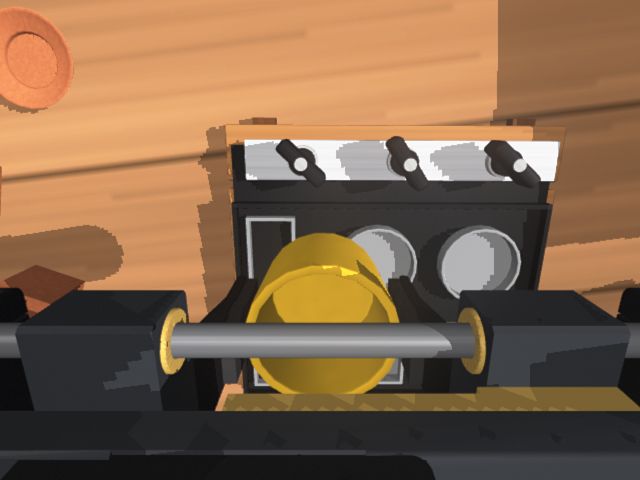

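```bash
python3 go.py 0.555 0.1745 0.12 83
```

```text
shift [0.1516 0.0451 0.0796] turn5 [-0.02  0.01  0.01] j6 -119.3 psi 83.1 t 6.75
```

```bash
python3 -m jog '[[[0.03,0.01,0],[0,0,0]],[[0.06,0.02,0],[0,0,0]],[[0.09,0.03,0],[0,0,0]],[[0.12,0.04,0.02],[0,0,0]],[[0.1516,0.045,0.05],[0,0,0]],[[0.1516,0.045,0.07],[0,0,0]],[[0.1516,0.045,0.0796],[0,0,0]],[[0.1516,0.045,0.0796],[0,0,0]],[[0.1516,0.045,0.0796],[0,0,0]],[[0.1516,0.045,0.0796],[0,0,0]]]'
python3 look.py w4 round_pot1 ;python3 go.py 0.555 0.1745 0.047 83
```

```text
time_s: 7.58
tcp_pos: [0.5567, 0.1741, 0.1227]
ee_rot: [[0.122, 0.993, 0.003], [0.993, -0.122, 0.001], [0.001, 0.002, -1.0]]
wrist_force: [0.1, 0.2, -0.5]
gripper_width: 0.69
[0.55671318 0.17408734 0.1226642 ] 7.5833
shift [-0.0004 -0.0019  0.0759] turn5 [ 0.03 -0.02  0.  ] j6 -130.3 psi 83.0 t 7.6833
```

View pics/w4.png

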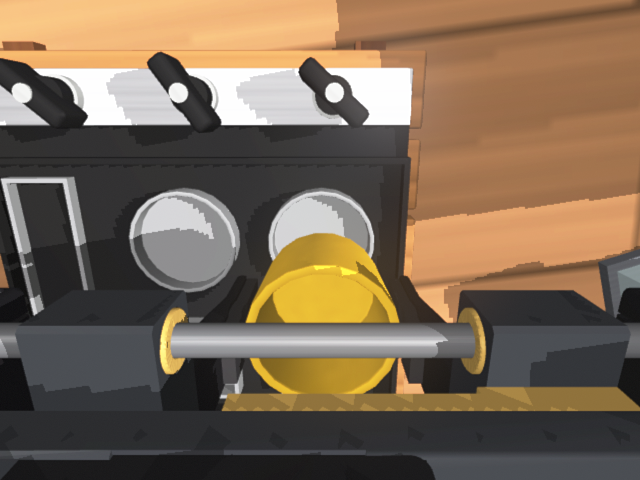

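The pot is lined up over the outer round nest (nest centre near column 321). I'll lower it.

```bash
python3 -m jog '[[[0,-0.0015,0.02],[0,0,0]],[[0,-0.0015,0.035],[0,0,0]],[[0,-0.0015,0.045],[0,0,0]],[[0,-0.0015,0.054],[0,0,0]],[[0,-0.0015,0.06],[0,0,0]],[[0,-0.0015,0.065],[0,0,0]],[[0,-0.0015,0.07],[0,0,0]],[[0,-0.0015,0.074],[0,0,0]],[[0,-0.0015,0.0745],[0,0,0]],[[0,-0.0015,0.0745],[0,0,0]]]'
python3 go.py 0.555 0.1745 0.047 83; python3 look.py w5 nest_round1 nest_square1; python3 -c "
from h import *
print(r.sense()['wrist_force'])"
```

```text
time_s: 8.52
tcp_pos: [0.5543, 0.1752, 0.0464]
ee_rot: [[0.12, 0.993, -0.0], [0.993, -0.12, -0.0], [-0.0, -0.0, -1.0]]
wrist_force: [0.8, -0.1, -1.8]
gripper_width: 0.693
shift [-0.0006  0.0008 -0.0006] turn5 [-0.    0.    0.02] j6 -130.4 psi 83.1 t 8.5167
nest_round1 0.95 [131. 263.] 9510 ztop 0.0387 rect [532.   84.2] [73.  45.6] 71.6 circ [544.5  79.9] 36.7
nest_round1 0.69 [310. 235.] 2863 ztop 0.0391 rect [536.  177.1] [69.4 31.5] 80.5 circ [547.5 175.1] 34.7
nest_square1 0.44 [275. 391.] 76 ztop 0.0301 rect [620.1 166.2] [61.2  1.7] 83.3 circ [620.4 166.2] 30.6
[0.55432411 0.17517826 0.0463734 ] 8.5167
[ 0.24477733  0.71223699 -2.25585515]
```

```bash
python3 -m jog '[[[0,0,0],[0,0,0]],[[0,0,0],[0,0,0]],[[0,0,0],[0,0,0]],[[0,0,0],[0,0,0]],[[0,0,-0.02],[0,0,0]],[[0,0,-0.05],[0,0,0]],[[0,0,-0.09],[0,0,0]],[[0,0,-0.12],[0,0,0]],[[-0.03,0,-0.12],[0,0,0]],[[-0.03,0,-0.12],[0,0,0]]]' 0.078
python3 look.py w6 round_pot1 nest_round1 nest_square1;python3 go.py 0.551 -0.250 0.15 62
```

```text
time_s: 9.5
tcp_pos: [0.5507, 0.1436, 0.1693]
ee_rot: [[0.122, 0.993, 0.003], [0.993, -0.122, 0.002], [0.002, 0.003, -1.0]]
wrist_force: [-0.7, 0.5, -1.0]
gripper_width: 0.896
round_pot1 0.68 [365. 238.] 6247 ztop 0.0788 rect [556.4 176.3] [60.6 60.5] 83.1 circ [556.6 176. ] 30.9
nest_round1 0.66 [337. 197.] 1207 ztop 0.0392 rect [541.5 168. ] [40.  72.1] 22.4 circ [555.5 173.9] 36.1
nest_round1 0.63 [241. 224.] 6274 ztop 0.0387 rect [544.6  80.1] [72.2 71.2] 76.2 circ [545.1  79.9] 36.5
nest_square1 0.97 [262. 314.] 1721 ztop 0.0392 rect [640.   70.7] [57.3 63.8] 83.0 circ [639.6  70.7] 41.9
nest_square1 0.61 [359. 310.] 2512 ztop 0.0393 rect [650.7 162.9] [61.4 62.9] 82.8 circ [650.7 162.5] 43.4
[0.55071365 0.14356315 0.16925958] 9.5
shift [-0.3924  0.0482  0.0161] turn5 [-0.01  0.01  4.21] j6 -128.0 psi 83.1 t 9.7
```

View pics/w6.png

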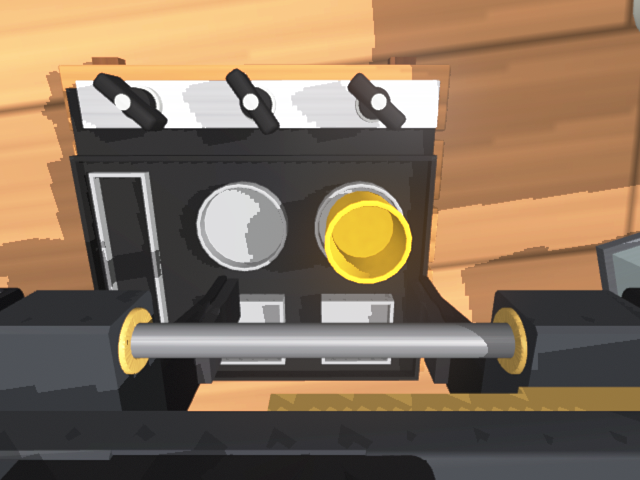

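The pot is down in the outer round nest, with its top at 77 mm. The other nest centres are measured too. Next is square pot C.

```bash
python3 -m jog '[[[-0.04,0.005,0],[0,0,0.4]],[[-0.08,0.01,0],[0,0,0.8]],[[-0.12,0.015,0],[0,0,1.2]],[[-0.16,0.02,0],[0,0,1.6]],[[-0.2,0.025,0],[0,0,2]],[[-0.24,0.03,0],[0,0,2.5]],[[-0.28,0.035,0],[0,0,3]],[[-0.32,0.04,0],[0,0,3.5]],[[-0.36,0.044,0],[0,0,4]],[[-0.392,0.048,0],[0,0,4.2]]]'
python3 -m jog '[[[0,0,0],[0,0,0]],[[0,0,0],[0,0,0]],[[0,0,0],[0,0,0]],[[0,0,0],[0,0,0]],[[0,0,0],[0,0,0]],[[0,0,0],[0,0,0]],[[0,0,0],[0,0,0]],[[0,0,0],[0,0,0]],[[0,0,0],[0,0,0]],[[0,0,0],[0,0,0]]]'
python3 look.py w7 square_pot1;python3 go.py 0.551 -0.250 0.022 62
```

```text
time_s: 10.53
tcp_pos: [0.5508, -0.2517, 0.1654]
ee_rot: [[0.47, 0.883, -0.002], [0.883, -0.47, 0.0], [-0.001, -0.001, -1.0]]
wrist_force: [-0.7, 0.4, -0.0]
gripper_width: 0.897
time_s: 11.37
tcp_pos: [0.5511, -0.2494, 0.1665]
ee_rot: [[0.468, 0.884, 0.0], [0.884, -0.468, 0.0], [0.0, 0.0, -1.0]]
wrist_force: [0.9, -0.7, -0.1]
gripper_width: 0.9
square_pot1 0.7 [193. 117.] 6495 ztop 0.0541 rect [ 431.9 -292.5] [50.8 50.1] 68.3 circ [ 432.  -292.4] 35.0
square_pot1 0.7 [319. 225.] 4806 ztop 0.054 rect [ 550.6 -250.1] [50.  50.2] 61.8 circ [ 550.3 -249.7] 34.6
[ 0.55111405 -0.24935864  0.16653744] 11.3667
shift [-0.0005  0.0002  0.1445] turn5 [ 0.   -0.    0.02] j6 -108.9 psi 62.1 t 11.4667
```

View pics/w7.png

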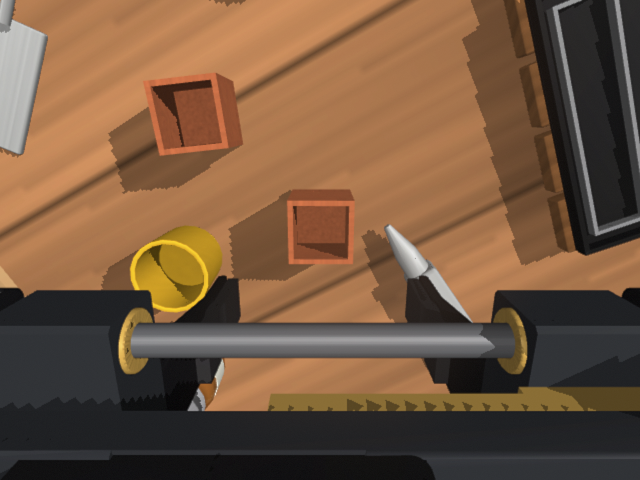

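```bash
python3 - <<'E'
from h import *
f=np.load('pics/w7.npz'); s=dict(tcp_pos=f['tcp'],ee_rot=f['R'])
for u,v in((389,227),(425,272),(430,262),(415,282)): print(world('wrist',u,v,f['d'][v,u],s).round(3))
print(r.sense()['gripper_width'])
E
```

```text
[ 0.582 -0.201  0.019]
[ 0.63  -0.191  0.026]
[ 0.631 -0.182  0.011]
[ 0.562 -0.207  0.171]
0.8956994650922622
```

The dibber's tip sits just outside the right finger, so I'll narrow the opening to 62 mm before going down.

```bash
python3 -m jog '[[[0,0,0.02],[0,0,0]],[[0,0,0.04],[0,0,0]],[[0,0,0.06],[0,0,0]],[[0,0,0.08],[0,0,0]],[[0,0,0.1],[0,0,0]],[[0,0,0.12],[0,0,0]],[[0,0,0.135],[0,0,0]],[[0,0,0.1445],[0,0,0]],[[0,0,0.1445],[0,0,0]],[[0,0,0.1445],[0,0,0]]]' 0.062
python3 -m jog '[[[0,0,0],[0,0,0]],[[0,0,0],[0,0,0]],[[0,0,0],[0,0,0]],[[0,0,0],[0,0,0]],[[0,0,0],[0,0,0]],[[0,0,0],[0,0,0]],[[0,0,-0.03],[0,0,0]],[[0,0,-0.07],[0,0,0]],[[0,0,-0.11],[0,0,0]],[[0,0,-0.14],[0,0,0]]]' 0.0
python3 go.py 0.6495 0.1628 0.13 83
```

```text
time_s: 12.3
tcp_pos: [0.5512, -0.2497, 0.022]
ee_rot: [[0.468, 0.884, -0.0], [0.884, -0.468, -0.0], [-0.0, -0.0, -1.0]]
wrist_force: [1.3, -0.3, -0.0]
gripper_width: 0.709
time_s: 13.13
tcp_pos: [0.5515, -0.2497, 0.1648]
ee_rot: [[0.468, 0.884, 0.002], [0.884, -0.468, -0.001], [0.0, 0.002, -1.0]]
wrist_force: [0.3, 0.2, -0.6]
gripper_width: 0.574
shift [ 0.4104 -0.1065  0.0347] turn5 [ 0.03  0.   -4.18] j6 -108.9 psi 62.1 t 13.1333
```

```bash
python3 -m jog '[[[0.04,-0.01,0],[0,0,-0.5]],[[0.08,-0.02,0],[0,0,-1]],[[0.12,-0.03,0],[0,0,-1.5]],[[0.16,-0.04,0],[0,0,-2]],[[0.2,-0.05,0],[0,0,-2.5]],[[0.24,-0.06,0],[0,0,-3]],[[0.28,-0.07,0],[0,0,-3.5]],[[0.32,-0.08,0],[0,0,-4]],[[0.36,-0.092,0],[0,0,-4.18]],[[0.4,-0.102,0],[0,0,-4.18]]]'
python3 go.py 0.6515 0.163 0.10 83; python3 go.py 0.6515 0.163 0.047 83
```

```text
time_s: 13.97
tcp_pos: [0.6475, 0.1537, 0.1612]
ee_rot: [[0.122, 0.993, -0.002], [0.993, -0.122, -0.0], [-0.0, -0.002, -1.0]]
wrist_force: [0.0, -0.3, -1.1]
gripper_width: 0.574
shift [0.0097 0.0029 0.0612] turn5 [-0.02  0.    0.  ] j6 -124.2 psi 83.0 t 13.9667
shift [0.0097 0.003  0.1142] turn5 [-0.02  0.    0.  ] j6 -124.2 psi 83.0 t 13.9667
```

```bash
python3 -m jog '[[[0.0095,0.003,0.01],[0,0,0]],[[0.0095,0.003,0.03],[0,0,0]],[[0.0095,0.003,0.05],[0,0,0]],[[0.0095,0.003,0.06],[0,0,0]],[[0.0095,0.003,0.06],[0,0,0]],[[0.0095,0.003,0.06],[0,0,0]],[[0.0095,0.003,0.06],[0,0,0]],[[0.0095,0.003,0.06],[0,0,0]],[[0.0095,0.003,0.06],[0,0,0]],[[0.0095,0.003,0.06],[0,0,0]]]'
python3 go.py 0.6515 0.163 0.047 83; python3 look.py w8 nest_square1 nest_round1 square_pot1
```

```text
time_s: 14.8
tcp_pos: [0.6528, 0.1607, 0.1031]
ee_rot: [[0.122, 0.992, 0.002], [0.992, -0.123, 0.001], [0.001, 0.002, -1.0]]
wrist_force: [-0.2, -0.6, -1.4]
gripper_width: 0.568
shift [ 0.0021 -0.0017  0.0561] turn5 [ 0.02 -0.01 -0.01] j6 -124.6 psi 83.0 t 14.8
nest_square1 0.68 [325. 214.] 3437 ztop 0.039 rect [630.5 165.1] [62.3 21.1] 82.8 circ [629.1 165.2] 32.2
nest_square1 0.62 [176. 245.] 9531 ztop 0.0388 rect [639.3  68.3] [63.  62.2] 82.9 circ [638.6  69.1] 42.9
nest_round1 0.92 [156.  86.] 14487 ztop 0.0387 rect [545.2  79.8] [73.  71.8] 83.7 circ [545.6  79.7] 36.8
nest_round1 0.79 [294. 139.] 789 ztop 0.0397 rect [576.  159.9] [67.5 24.9] 53.1 circ [566.  167.3] 33.7
square_pot1 0.76 [320. 290.] 14365 ztop 0.1338 rect [652.1 161.7] [52.8 51.4] 83.4 circ [651.7 161.4] 35.4
square_pot1 0.31 [327.  78.] 14720 ztop 0.0789 rect [556.9 176.1] [60.8 60.8] 62.4 circ [556.7 175.9] 30.9
[0.65282707 0.16070646 0.10305922] 14.8
```

View pics/w8.png

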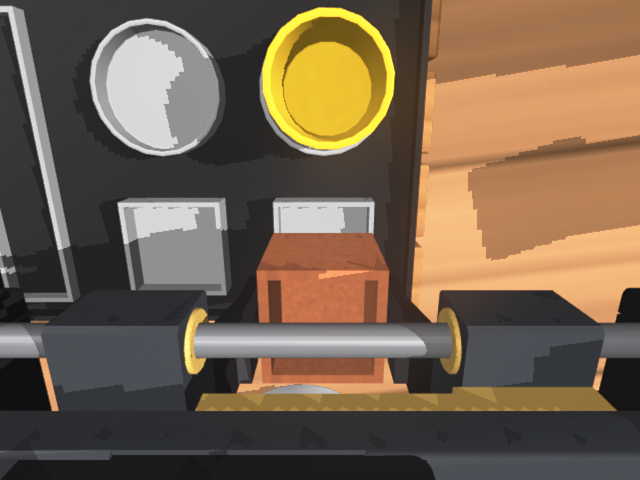

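```bash
python3 -m jog '[[[0.001,-0.001,0.01],[0,0,0]],[[0.001,-0.001,0.02],[0,0,0]],[[0.001,-0.001,0.03],[0,0,0]],[[0.001,-0.001,0.036],[0,0,0]],[[0.001,-0.001,0.042],[0,0,0]],[[0.001,-0.001,0.047],[0,0,0]],[[0.001,-0.001,0.052],[0,0,0]],[[0.001,-0.001,0.0535],[0,0,0]],[[0.001,-0.001,0.0535],[0,0,0]],[[0.001,-0.001,0.0535],[0,0,0]]]'
python3 go.py 0.6515 0.163 0.047 83
```

```text
time_s: 15.83
tcp_pos: [0.6517, 0.1619, 0.0486]
ee_rot: [[0.122, 0.992, 0.001], [0.992, -0.122, 0.0], [0.0, 0.0, -1.0]]
wrist_force: [-0.1, -0.2, -1.6]
gripper_width: 0.572
shift [ 0.0011 -0.0003  0.0016] turn5 [ 0.01 -0.   -0.  ] j6 -124.7 psi 83.0 t 15.8333
```

```bash
python3 -m jog '[[[0.0005,0,0.001],[0,0,0]],[[0.0005,0,0.0015],[0,0,0]],[[0.0005,0,0.0015],[0,0,0]],[[0.0005,0,0.0015],[0,0,0]],[[0.0005,0,0.0015],[0,0,0]],[[0.0005,0,0.0015],[0,0,0]],[[0.0005,0,-0.02],[0,0,0]],[[0.0005,0,-0.05],[0,0,0]],[[0.0005,0,-0.09],[0,0,0]],[[-0.0005,0,-0.12],[0,0,0]]]' 0.066
python3 look.py w9 square_pot1 round_pot1;python3 go.py 0.432 -0.2925 0.17 68
```

```text
time_s: 16.67
tcp_pos: [0.6521, 0.1614, 0.1713]
ee_rot: [[0.122, 0.993, 0.002], [0.993, -0.122, 0.0], [0.0, 0.002, -1.0]]
wrist_force: [0.1, 0.8, 0.1]
gripper_width: 0.762
square_pot1 0.98 [321. 232.] 5600 ztop 0.0791 rect [651.1 163. ] [50.  50.4] 82.9 circ [650.2 163.1] 34.4
round_pot1 0.64 [327.  93.] 7740 ztop 0.0789 rect [556.9 175.8] [60.6 60.7] 30.8 circ [556.8 176.1] 30.8
[0.65207221 0.16142029 0.17125669] 16.6667
shift [-0.4781 -0.164  -0.0005] turn5 [ 0.07 -0.06  3.  ] j6 -124.7 psi 83.0 t 16.8167
```

View pics/w9.png

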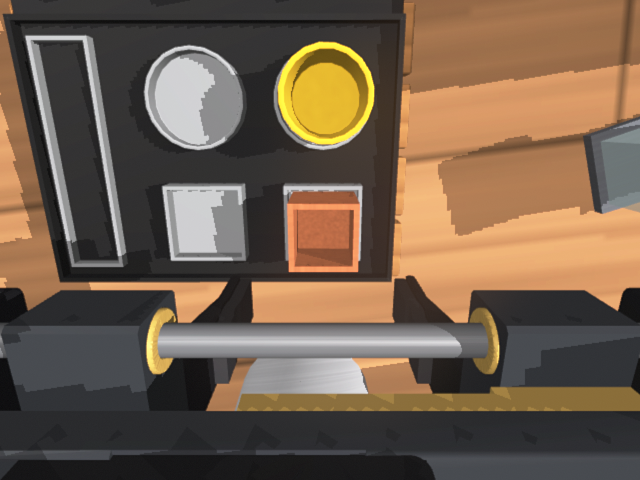

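Both loaded pots are seated (round at (327,93), square at (321,232)), and the trough is fully in view at the left. I'll compute the trough centre and fetch square pot D.

```bash
python3 - <<'E'
from h import *
f=np.load('pics/w9.npz'); s=dict(tcp_pos=f['tcp'],ee_rot=f['R']); d=f['d']; p=f['p']
m=np.zeros((480,640),np.uint8); cv2.fillPoly(m,[np.array([[18,28],[100,28],[135,270],[70,278]])],1)
g=(p.min(2)>110)&(m>0); W=cloud('wrist',d,s); P=W[g&(d>0)]; print(len(P),np.percentile(P[:,2],[5,50,95]))
P=P[P[:,2]>np.percentile(P[:,2],95)-.004]
c,w,a=cv2.minAreaRect((P[:,:2]*1000).astype(np.float32)); print(c,w,a)
q=W[(m>0)&~g&(d>0)]; print(np.percentile(q[:,2],[20,50,80]))
E
python3 -m jog '[[[-0.04,-0.01,0],[0,0,0]],[[-0.08,-0.02,0],[0,0,0]],[[-0.12,-0.03,0],[0,0,0.3]],[[-0.16,-0.045,0],[0,0,0.7]],[[-0.2,-0.06,0],[0,0,1]],[[-0.24,-0.075,0],[0,0,1.4]],[[-0.28,-0.09,0],[0,0,1.8]],[[-0.32,-0.105,0],[0,0,2.2]],[[-0.36,-0.12,0],[0,0,2.6]],[[-0.40,-0.135,0],[0,0,3]]]'
python3 go.py 0.432 -0.2925 0.17 68
```

```text
4876 [0.02372437 0.03013806 0.03225722]
(578.3428955078125, -22.47057342529297) (46.303646087646484, 178.14451599121094) 82.86705780029297
[0.0227999  0.02343076 0.0241442 ]
time_s: 17.65
tcp_pos: [0.4699, -0.2139, 0.1674]
ee_rot: [[0.376, 0.926, -0.002], [0.926, -0.376, 0.001], [-0.0, -0.002, -1.0]]
wrist_force: [0.2, 0.4, -0.2]
gripper_width: 0.758
shift [-0.0871 -0.0056 -0.0025] turn5 [-0.02  0.   -0.02] j6 -105.6 psi 67.9 t 17.65
```

```bash
python3 -m jog '[[[-0.03,-0.002,0],[0,0,0]],[[-0.06,-0.004,0],[0,0,0]],[[-0.086,-0.0055,0],[0,0,0]],[[-0.086,-0.0055,0],[0,0,0]],[[-0.086,-0.0055,0],[0,0,0]],[[-0.086,-0.0055,0],[0,0,0]],[[-0.086,-0.0055,0],[0,0,0]],[[-0.086,-0.0055,0],[0,0,0]],[[-0.086,-0.0055,0],[0,0,0]],[[-0.086,-0.0055,0],[0,0,0]]]'
python3 look.py w10 square_pot1; python3 go.py 0.432 -0.2925 0.022 68
```

```text
time_s: 18.48
tcp_pos: [0.435, -0.2897, 0.1684]
ee_rot: [[0.374, 0.928, 0.0], [0.928, -0.374, 0.0], [0.0, 0.0, -1.0]]
wrist_force: [0.8, -0.2, -0.3]
gripper_width: 0.759
square_pot1 0.87 [319. 225.] 4788 ztop 0.0541 rect [ 431.8 -292.6] [50.  50.3] 68.5 circ [ 431.4 -292.3] 34.7
[ 0.43503099 -0.28966996  0.16843926] 18.4833
shift [-0.0035 -0.0017  0.1465] turn5 [ 0.   -0.    0.01] j6 -96.1 psi 68.0 t 18.5833
```

View pics/w10.png

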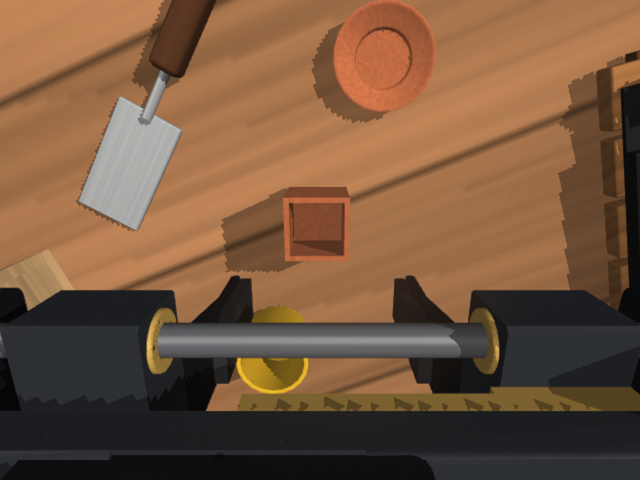

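Square pot D sits squarely between the fingers at (318,225). I'll descend, grip and lift.

```bash
python3 -m jog '[[[-0.0035,-0.0015,0.02],[0,0,0]],[[-0.0035,-0.0015,0.05],[0,0,0]],[[-0.0035,-0.0015,0.08],[0,0,0]],[[-0.0035,-0.0015,0.11],[0,0,0]],[[-0.0035,-0.0015,0.13],[0,0,0]],[[-0.0035,-0.0015,0.1465],[0,0,0]],[[-0.0035,-0.0015,0.1465],[0,0,0]],[[-0.0035,-0.0015,0.1465],[0,0,0]],[[-0.0035,-0.0015,0.1465],[0,0,0]],[[-0.0035,-0.0015,0.1465],[0,0,0]]]' 0.066
python3 -m jog '[[[0,0,0],[0,0,0]],[[0,0,0],[0,0,0]],[[0,0,0],[0,0,0]],[[0,0,0],[0,0,0]],[[0,0,0],[0,0,0]],[[0,0,0],[0,0,0]],[[0,0,-0.03],[0,0,0]],[[0,0,-0.07],[0,0,0]],[[0,0,-0.11],[0,0,0]],[[0,0,-0.14],[0,0,0]]]' 0.0
python3 go.py 0.6395 0.0688 0.16 83
```

```text
time_s: 19.42
tcp_pos: [0.4331, -0.2933, 0.0234]
ee_rot: [[0.375, 0.927, 0.003], [0.927, -0.375, -0.001], [0.0, 0.003, -1.0]]
wrist_force: [0.4, -0.5, 0.1]
gripper_width: 0.758
time_s: 20.25
tcp_pos: [0.4323, -0.2932, 0.1645]
ee_rot: [[0.375, 0.927, 0.002], [0.927, -0.375, -0.001], [-0.0, 0.002, -1.0]]
wrist_force: [0.5, 0.0, -1.4]
gripper_width: 0.571
shift [0.4133 0.0565 0.0046] turn5 [ 0.02  0.01 -3.  ] j6 -95.7 psi 68.0 t 20.25
```

```bash
python3 -m jog '[[[0.04,0.005,0],[0,0,-0.3]],[[0.08,0.01,0],[0,0,-0.6]],[[0.12,0.015,0],[0,0,-1]],[[0.16,0.02,0],[0,0,-1.4]],[[0.2,0.027,0],[0,0,-1.8]],[[0.24,0.033,0],[0,0,-2.2]],[[0.28,0.039,0],[0,0,-2.6]],[[0.32,0.045,0],[0,0,-3]],[[0.36,0.05,0],[0,0,-3]],[[0.4,0.055,0],[0,0,-3]]]'
python3 go.py 0.6395 0.0687 0.10 83
```

```text
time_s: 21.08
tcp_pos: [0.633, 0.0591, 0.1609]
ee_rot: [[0.122, 0.993, -0.002], [0.993, -0.122, -0.0], [-0.0, -0.002, -1.0]]
wrist_force: [1.4, -0.0, -0.4]
gripper_width: 0.577
shift [0.0103 0.0054 0.0609] turn5 [-0.02  0.   -0.  ] j6 -116.9 psi 83.0 t 21.0833
```

```bash
python3 -m jog '[[[0.01,0.0045,0.01],[0,0,0]],[[0.01,0.0045,0.03],[0,0,0]],[[0.01,0.0045,0.05],[0,0,0]],[[0.01,0.0045,0.06],[0,0,0]],[[0.01,0.0045,0.06],[0,0,0]],[[0.01,0.0045,0.06],[0,0,0]],[[0.01,0.0045,0.06],[0,0,0]],[[0.01,0.0045,0.06],[0,0,0]],[[0.01,0.0045,0.06],[0,0,0]],[[0.01,0.0045,0.06],[0,0,0]]]'
python3 go.py 0.6395 0.0687 0.047 83; python3 look.py w11 square_pot1
```

```text
time_s: 21.92
tcp_pos: [0.639, 0.0665, 0.103]
ee_rot: [[0.123, 0.992, 0.002], [0.992, -0.123, 0.001], [0.001, 0.002, -1.0]]
wrist_force: [0.2, 0.1, -1.5]
gripper_width: 0.57
shift [0.0022 0.0001 0.056 ] turn5 [ 0.02 -0.01 -0.01] j6 -117.4 psi 83.0 t 21.9167
square_pot1 0.58 [486. 254.] 8768 ztop 0.0788 rect [644.5 163.8] [51.8 31.8] 83.2 circ [644.7 163.4] 29.6
square_pot1 0.57 [322. 297.] 14225 ztop 0.1343 rect [638.8  67.5] [50.3 51.3] 83.0 circ [638.6  67.3] 35.2
[0.63899667 0.06653683 0.10300454] 21.9167
```

View pics/w11.png

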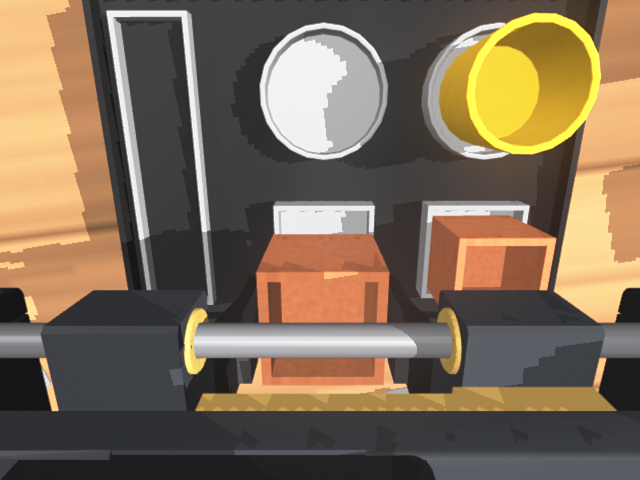

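```bash
python3 -m jog '[[[0.0015,0,0.01],[0,0,0]],[[0.0015,0,0.02],[0,0,0]],[[0.0015,0,0.03],[0,0,0]],[[0.0015,0,0.036],[0,0,0]],[[0.0015,0,0.042],[0,0,0]],[[0.0015,0,0.047],[0,0,0]],[[0.0015,0,0.052],[0,0,0]],[[0.0015,0,0.055],[0,0,0]],[[0.0015,0,0.055],[0,0,0]],[[0.0015,0,0.055],[0,0,0]]]'
python3 go.py 0.6395 0.0687 0.047 83
```

```text
time_s: 22.85
tcp_pos: [0.6391, 0.0681, 0.0476]
ee_rot: [[0.122, 0.993, 0.001], [0.993, -0.122, 0.0], [0.0, 0.001, -1.0]]
wrist_force: [-1.1, -0.6, 1.6]
gripper_width: 0.571
shift [0.0006 0.0004 0.0006] turn5 [ 0.01 -0.   -0.  ] j6 -117.5 psi 83.0 t 22.85
```

```bash
python3 -m jog '[[[0,0,0.0005],[0,0,0]],[[0,0,0.0005],[0,0,0]],[[0,0,0.0005],[0,0,0]],[[0,0,0.0005],[0,0,0]],[[0,0,0.0005],[0,0,0]],[[0,0,0.0005],[0,0,0]],[[0,0,-0.02],[0,0,0]],[[0,0,-0.05],[0,0,0]],[[0,0,-0.09],[0,0,0]],[[0,0,-0.12],[0,0,0]]]' 0.066
python3 look.py w12 square_pot1 round_pot1;python3 go.py 0.527 -0.372 0.17 83
```

```text
time_s: 23.68
tcp_pos: [0.6394, 0.068, 0.1696]
ee_rot: [[0.122, 0.993, 0.002], [0.993, -0.122, -0.0], [0.0, 0.002, -1.0]]
wrist_force: [0.5, 0.4, 0.9]
gripper_width: 0.754
square_pot1 0.79 [447. 237.] 6757 ztop 0.079 rect [654.  162.3] [50.9 50.5] 82.9 circ [654.  162.2] 35.2
round_pot1 0.82 [470.  98.] 8904 ztop 0.0789 rect [556.8 175.7] [60.8 61.2] 29.8 circ [556.9 175.9] 31.0
round_pot1 0.45 [318.  98.] 8189 ztop 0.0387 rect [545.3  79.7] [71.7 72.1] 85.0 circ [545.2  79.7] 36.5
[0.63937929 0.06800645 0.16960659] 23.6833
shift [-0.4512 -0.0589 -0.0012] turn5 [ 0.08 -0.04 -0.  ] j6 -117.5 psi 83.0 t 23.8333
```

View pics/w12.png

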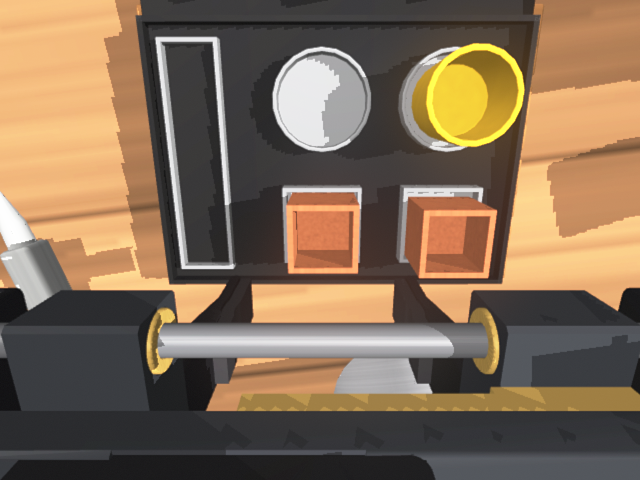

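```bash
python3 - <<'E'
from h import *
f=np.load('pics/top0.npz'); W=cloud('top',f['d'])
b=W[150:285,525:640].reshape(-1,3); b=b[(b[:,2]>.06)&(b[:,2]<.3)]
print('box',b.min(0),b.max(0))
for y in np.arange(-.56,-.44,.01):
    q=b[abs(b[:,1]-y)<.005]; print(round(y,2),len(q),q[:,2].max() if len(q) else 0,(q[:,0].min(),q[:,0].max()) if len(q) else 0)
E
python3 go.py 0.527 -0.372 0.19 60
```

```text
box [ 0.3714577  -0.7362828   0.06000765] [ 0.67314152 -0.52983799  0.13079323]
-0.56 342 0.12557679561516547 (np.float64(0.3717117540731182), np.float64(0.6720415450802637))
-0.55 59 0.1261849381096572 (np.float64(0.37168292213435083), np.float64(0.6707668260411285))
-0.54 592 0.1279994098302477 (np.float64(0.3717997109947322), np.float64(0.6713231326325483))
-0.53 1230 0.1297280850047443 (np.float64(0.37154013893433674), np.float64(0.6715101607708018))
-0.52 0 0 0
-0.51 0 0 0
-0.5 0 0 0
-0.49 0 0 0
-0.48 0 0 0
-0.47 0 0 0
-0.46 0 0 0
-0.45 0 0 0
-0.44 0 0 0
shift [-0.4511 -0.0588 -0.0212] turn5 [ 0.07 -0.05  4.6 ] j6 -117.5 psi 83.0 t 23.8333
```

```bash
python3 -m jog '[[[-0.04,-0.005,0],[0,0,0]],[[-0.08,-0.01,0],[0,0,0]],[[-0.12,-0.015,0],[0,0,0]],[[-0.16,-0.02,0],[0,0,0]],[[-0.2,-0.025,0],[0,0,0]],[[-0.24,-0.03,0],[0,0,0]],[[-0.28,-0.036,0],[0,0,0]],[[-0.32,-0.042,0],[0,0,0]],[[-0.36,-0.048,0],[0,0,0]],[[-0.40,-0.052,0],[0,0,0]]]' 0.08
python3 go.py 0.527 -0.372 0.17 83; python3 look.py w13 round_pot1 dibber
```

```text
time_s: 24.67
tcp_pos: [0.5365, -0.3239, 0.1656]
ee_rot: [[0.122, 0.992, -0.002], [0.992, -0.122, 0.001], [0.001, -0.002, -1.0]]
wrist_force: [0.6, 0.7, 0.6]
gripper_width: 0.919
shift [-0.0489 -0.0036 -0.0045] turn5 [-0.03 -0.01 -0.01] j6 -80.6 psi 83.0 t 24.6667
round_pot1 0.79 [258. 222.] 5508 ztop 0.0539 rect [ 526.8 -372.4] [60.8 61. ] 20.6 circ [ 526.8 -372.6] 31.0
dibber 0.88 [475. 297.] 1513 ztop 0.0298 rect [ 620.3 -193.8] [26.8 43.8] 84.6 circ [ 620.3 -194.4] 24.2
[ 0.5365187  -0.3239276   0.16557195] 24.6667
```

View pics/w13.png

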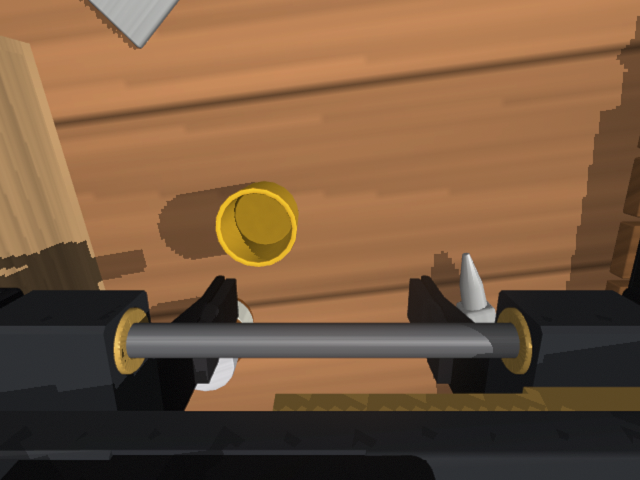

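```bash
python3 -m jog '[[[-0.025,-0.002,0.01],[0,0,0]],[[-0.049,-0.0037,0.03],[0,0,0]],[[-0.049,-0.0037,0.04],[0,0,0]],[[-0.049,-0.0037,0.06],[0,0,0]],[[-0.049,-0.0037,0.06],[0,0,0]],[[-0.049,-0.0037,0.06],[0,0,0]],[[-0.049,-0.0037,0.06],[0,0,0]],[[-0.049,-0.0037,0.06],[0,0,0]],[[-0.049,-0.0037,0.06],[0,0,0]],[[-0.049,-0.0037,0.06],[0,0,0]]]'
python3 go.py 0.527 -0.3725 0.022 83
```

```text
time_s: 25.65
tcp_pos: [0.5292, -0.3706, 0.1081]
ee_rot: [[0.122, 0.993, 0.002], [0.993, -0.122, -0.001], [-0.001, 0.002, -1.0]]
wrist_force: [-0.5, 0.1, 0.2]
gripper_width: 0.92
shift [-0.0021 -0.0021  0.0861] turn5 [0.02 0.01 0.  ] j6 -76.3 psi 83.0 t 25.65
```

```bash
python3 -m jog '[[[-0.001,-0.0015,0.02],[0,0,0]],[[-0.0015,-0.0015,0.04],[0,0,0]],[[-0.0015,-0.0015,0.06],[0,0,0]],[[-0.0015,-0.0015,0.075],[0,0,0]],[[-0.0015,-0.0015,0.086],[0,0,0]],[[-0.0015,-0.0015,0.086],[0,0,0]],[[-0.0015,-0.0015,0.086],[0,0,0]],[[-0.0015,-0.0015,0.086],[0,0,0]],[[-0.0015,-0.0015,0.086],[0,0,0]],[[-0.0015,-0.0015,0.086],[0,0,0]]]'
python3 -m jog '[[[0,0,0],[0,0,0]],[[0,0,0],[0,0,0]],[[0,0,0],[0,0,0]],[[0,0,0],[0,0,0]],[[0,0,0],[0,0,0]],[[0,0,0],[0,0,0]],[[0,0,-0.03],[0,0,0]],[[0,0,-0.07],[0,0,0]],[[0,0,-0.11],[0,0,0]],[[0,0,-0.14],[0,0,0]]]' 0.0
python3 go.py 0.545 0.0797 0.16 83
```

```text
time_s: 26.48
tcp_pos: [0.5277, -0.3723, 0.0222]
ee_rot: [[0.122, 0.993, 0.002], [0.993, -0.122, -0.001], [-0.001, 0.002, -1.0]]
wrist_force: [-0.1, 1.0, 0.8]
gripper_width: 0.917
time_s: 27.32
tcp_pos: [0.5273, -0.3723, 0.1637]
ee_rot: [[0.122, 0.993, 0.002], [0.993, -0.122, -0.001], [-0.001, 0.002, -1.0]]
wrist_force: [0.2, 0.2, -1.1]
gripper_width: 0.704
shift [ 0.4508 -0.0375  0.0032] turn5 [ 0.02  0.01 -0.  ] j6 -76.1 psi 83.0 t 27.3167
```

```bash
python3 -m jog '[[[0.04,-0.003,0],[0,0,0]],[[0.08,-0.007,0],[0,0,0]],[[0.12,-0.01,0],[0,0,0]],[[0.16,-0.013,0],[0,0,0]],[[0.2,-0.017,0],[0,0,0]],[[0.24,-0.02,0],[0,0,0]],[[0.28,-0.023,0],[0,0,0]],[[0.32,-0.027,0],[0,0,0]],[[0.36,-0.03,0],[0,0,0]],[[0.4,-0.033,0],[0,0,0]]]'
python3 go.py 0.5455 0.0797 0.11 83
```

```text
time_s: 28.15
tcp_pos: [0.5421, 0.0309, 0.1604]
ee_rot: [[0.122, 0.992, -0.001], [0.992, -0.122, 0.0], [-0.0, -0.001, -1.0]]
wrist_force: [-0.4, 0.0, -2.2]
gripper_width: 0.701
shift [ 0.0488 -0.0025  0.0504] turn5 [-0.02  0.   -0.01] j6 -117.4 psi 83.0 t 28.15
```

```bash
python3 -m jog '[[[0.025,-0.001,0],[0,0,0]],[[0.0495,-0.003,0.01],[0,0,0]],[[0.0495,-0.003,0.03],[0,0,0]],[[0.0495,-0.003,0.05],[0,0,0]],[[0.0495,-0.003,0.05],[0,0,0]],[[0.0495,-0.003,0.05],[0,0,0]],[[0.0495,-0.003,0.05],[0,0,0]],[[0.0495,-0.003,0.05],[0,0,0]],[[0.0495,-0.003,0.05],[0,0,0]],[[0.0495,-0.003,0.05],[0,0,0]]]'
python3 go.py 0.5455 0.0797 0.047 83; python3 look.py w14 round_pot1
```

```text
time_s: 28.98
tcp_pos: [0.5467, 0.0784, 0.1119]
ee_rot: [[0.123, 0.992, 0.002], [0.992, -0.123, 0.001], [0.001, 0.002, -1.0]]
wrist_force: [-0.4, -0.1, -1.3]
gripper_width: 0.702
shift [ 0.0011 -0.0014  0.0649] turn5 [ 0.02 -0.01 -0.01] j6 -122.0 psi 83.0 t 28.9833
round_pot1 0.97 [482. 252.] 9548 ztop 0.0787 rect [550.4 175.6] [49.5 61.7] 2.2 circ [556.2 176.1] 31.2
round_pot1 0.96 [322. 300.] 14319 ztop 0.1445 rect [545.3  79.5] [59.3 59.8] 83.4 circ [546.2  79. ] 31.0
round_pot1 0.66 [350.  87.] 2883 ztop 0.0667 rect [453.  108.5] [46.2 12.2] 27.2 circ [453.1 108.3] 23.2
[0.54665747 0.07839971 0.11194788] 28.9833
```

View pics/w14.png

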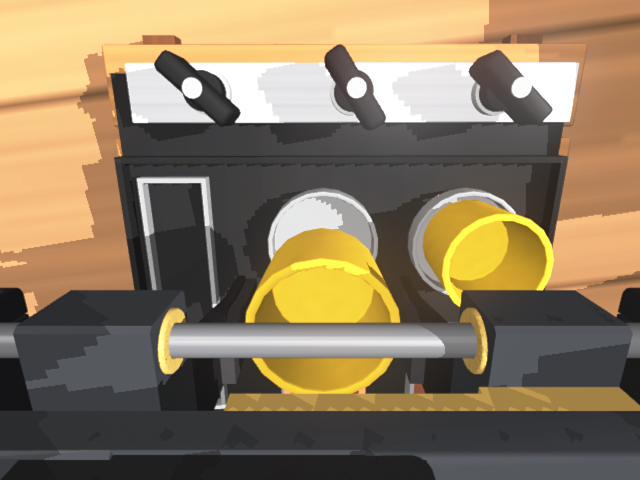

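```bash
python3 -m jog '[[[0.0007,-0.001,0.015],[0,0,0]],[[0.0007,-0.001,0.03],[0,0,0]],[[0.0007,-0.001,0.037],[0,0,0]],[[0.0007,-0.001,0.044],[0,0,0]],[[0.0007,-0.001,0.05],[0,0,0]],[[0.0007,-0.001,0.055],[0,0,0]],[[0.0007,-0.001,0.06],[0,0,0]],[[0.0007,-0.001,0.064],[0,0,0]],[[0.0007,-0.001,0.064],[0,0,0]],[[0.0007,-0.001,0.064],[0,0,0]]]'
python3 go.py 0.5455 0.0797 0.047 83
```

```text
time_s: 29.92
tcp_pos: [0.5453, 0.0793, 0.047]
ee_rot: [[0.122, 0.993, -0.0], [0.993, -0.122, -0.0], [-0.0, -0.0, -1.0]]
wrist_force: [-0.7, -0.4, -1.7]
gripper_width: 0.697
shift [ 0.0004  0.0001 -0.    ] turn5 [-0.  0. -0.] j6 -122.2 psi 83.0 t 29.9167
```

```bash
python3 -m jog '[[[0,0,0],[0,0,0]],[[0,0,0],[0,0,0]],[[0,0,0],[0,0,0]],[[0,0,0],[0,0,0]],[[0,0,0],[0,0,0]],[[0,0,-0.02],[0,0,0]],[[0,0,-0.05],[0,0,0]],[[0,0,-0.09],[0,0,0]],[[0,0,-0.12],[0,0,0]],[[0,0,-0.14],[0,0,0]]]' 0.077
python3 look.py w15 round_pot1 square_pot1 ;python3 go.py 0.67 -0.19 0.2 97
```

```text
time_s: 30.75
tcp_pos: [0.5466, 0.0796, 0.191]
ee_rot: [[0.122, 0.993, 0.006], [0.993, -0.122, 0.002], [0.002, 0.005, -1.0]]
wrist_force: [1.0, -0.4, -0.0]
gripper_width: 0.882
round_pot1 0.77 [442. 224.] 5800 ztop 0.0788 rect [556.5 175.8] [60.9 59.9] 62.8 circ [556.7 175.7] 31.1
round_pot1 0.66 [323. 224.] 5340 ztop 0.0789 rect [545.3  80.3] [60.9 60.9] 20.1 circ [545.3  80.4] 30.9
round_pot1 0.32 [323. 313.] 2389 ztop 0.0791 rect [638.5  69.2] [49.1 51. ] 82.8 circ [638.1  69.1] 34.8
square_pot1 0.64 [404. 310.] 869 ztop 0.0788 rect [657.1 164.4] [20.  70.5] 33.9 circ [654.3 162.5] 35.3
square_pot1 0.58 [322. 313.] 2318 ztop 0.0791 rect [638.5  69. ] [49.1 51.1] 83.1 circ [638.2  68.9] 34.6
[0.54659038 0.07961707 0.19102377] 30.75
shift [-0.2525  0.1559 -0.0109] turn5 [ 0.05 -0.02 -2.8 ] j6 -122.2 psi 83.0 t 30.9
```

View pics/w15.png

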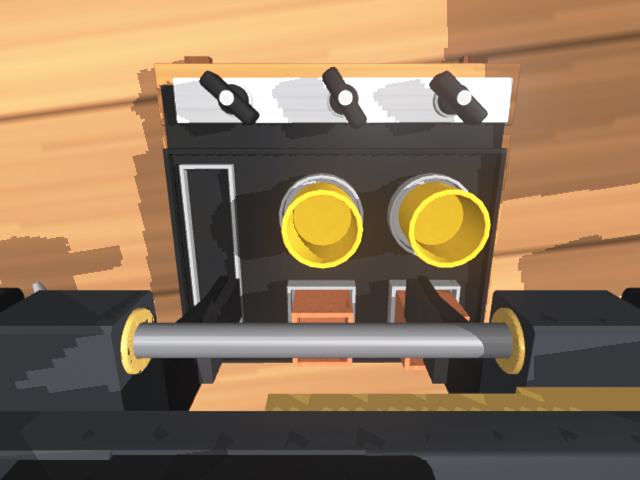

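All four pots are in their nests with tops at about 77 mm. Now the dibber.

```bash
python3 -m jog '[[[-0.03,0.015,0],[0,0,0]],[[-0.06,0.035,0],[0,0,-0.3]],[[-0.09,0.055,0],[0,0,-0.6]],[[-0.12,0.075,0],[0,0,-1]],[[-0.15,0.095,0],[0,0,-1.4]],[[-0.18,0.115,0],[0,0,-1.8]],[[-0.21,0.135,0],[0,0,-2.2]],[[-0.24,0.155,0],[0,0,-2.7]],[[-0.2525,0.156,0],[0,0,-2.7]],[[-0.2525,0.156,0],[0,0,-2.7]]]' 0.06
python3 look.py w16 dibber;python3 go.py 0.67 -0.19 0.2 97
```

```text
time_s: 31.73
tcp_pos: [0.6683, -0.1934, 0.1838]
ee_rot: [[-0.108, 0.994, -0.005], [0.994, 0.108, 0.0], [0.001, -0.004, -1.0]]
wrist_force: [0.9, 0.1, 0.4]
gripper_width: 0.692
dibber 0.79 [322. 213.] 4885 ztop 0.0304 rect [ 669.1 -190.2] [140.5  28. ] 8.0 circ [ 669.4 -191. ] 70.4
[ 0.66829353 -0.19344177  0.183807  ] 31.7333
shift [ 0.0003  0.0018 -0.015 ] turn5 [-0.04 -0.01 -0.12] j6 -81.0 psi 96.4 t 31.8333
```

View pics/w16.png

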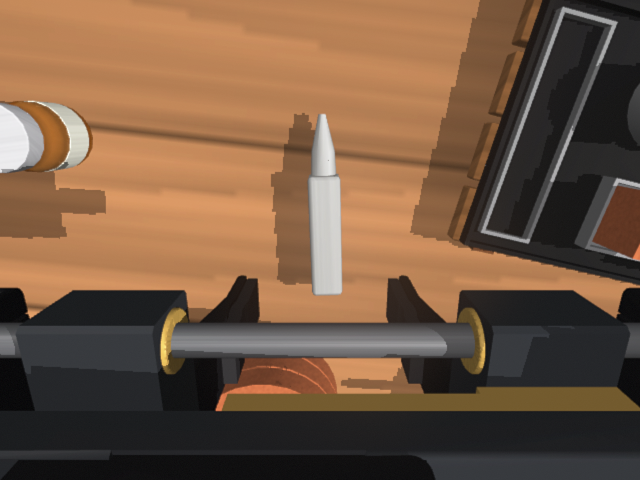

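```bash
python3 - <<'E'
from h import *
f=np.load('pics/w16.npz'); s=dict(tcp_pos=f['tcp'],ee_rot=f['R']); d=f['d']
W=cloud('wrist',d,s)
m=np.zeros((480,640),bool); m[100:300,295:350]=1
P=W[m&(d>0)&(W[...,2]>.026)&(W[...,2]<.036)]
c,w,a=cv2.minAreaRect((P[:,:2]*1000).astype(np.float32)); print(c,w,a)
q=W[m&(d>0)&(W[...,2]>.006)&(W[...,2]<.036)]; c,w,a=cv2.minAreaRect((q[:,:2]*1000).astype(np.float32)); print(c,w,a)
for x in np.arange(.58,.76,.01):
    k=q[abs(q[:,0]-x)<.003]
    if len(k): print(round(x,2),k[:,1].min().round(4),k[:,1].max().round(4),np.median(k[:,2]).round(4))
E
```

```text
(675.027587890625, -189.31094360351562) (128.53724670410156, 27.862415313720703) 7.741482257843018
(659.9412841796875, -191.45664978027344) (158.9827423095703, 28.053979873657227) 7.940063953399658
0.58 -0.2054 -0.1994 0.018
0.59 -0.2061 -0.1958 0.0194
0.6 -0.207 -0.1912 0.0214
0.61 -0.2082 -0.1884 0.0235
0.62 -0.2077 -0.1863 0.024
0.63 -0.2068 -0.1815 0.0258
0.64 -0.2079 -0.1799 0.0293
0.65 -0.2069 -0.1787 0.0292
0.66 -0.205 -0.1776 0.0293
0.67 -0.2041 -0.1763 0.0293
0.68 -0.2031 -0.1752 0.0292
0.69 -0.2012 -0.173 0.0294
0.7 -0.2002 -0.1717 0.0293
0.71 -0.1983 -0.1706 0.0294
0.72 -0.1974 -0.1694 0.0293
0.73 -0.1953 -0.1681 0.0292
0.74 -0.1945 -0.1768 0.0282
```

```bash
python3 go.py 0.6818 -0.1885 0.012 97.8
```

```text
shift [0.0003 0.0143 0.173 ] turn5 [-0.04 -0.01 -0.28] j6 -81.0 psi 96.4 t 31.8333
```

```bash
python3 -m jog '[[[0,0.005,0.02],[0,0,-0.28]],[[0,0.014,0.04],[0,0,-0.28]],[[0,0.014,0.07],[0,0,-0.28]],[[0,0.014,0.1],[0,0,-0.28]],[[0,0.014,0.12],[0,0,-0.28]],[[0,0.014,0.13],[0,0,-0.28]],[[0,0.014,0.13],[0,0,-0.28]],[[0,0.014,0.13],[0,0,-0.28]],[[0,0.014,0.13],[0,0,-0.28]],[[0,0.014,0.13],[0,0,-0.28]]]'
python3 go.py 0.6818 -0.1885 0.012 97.8
```

```text
time_s: 32.67
tcp_pos: [0.6844, -0.1887, 0.0593]
ee_rot: [[-0.138, 0.99, 0.004], [0.99, 0.138, -0.001], [-0.001, 0.004, -1.0]]
wrist_force: [-0.3, -0.1, 0.9]
gripper_width: 0.69
shift [ 0.0006 -0.0027  0.0473] turn5 [0.04 0.01 0.02] j6 -79.7 psi 97.9 t 32.6667
```

```bash
python3 -m jog '[[[0,-0.001,0.015],[0,0,0]],[[0,-0.001,0.03],[0,0,0]],[[0,-0.001,0.042],[0,0,0]],[[0,-0.001,0.047],[0,0,0]],[[0,-0.001,0.047],[0,0,0]],[[0,-0.001,0.047],[0,0,0]],[[0,-0.001,0.047],[0,0,0]],[[0,-0.001,0.047],[0,0,0]],[[0,-0.001,0.047],[0,0,0]],[[0,-0.001,0.047],[0,0,0]]]'
python3 -m jog '[[[0,0,0],[0,0,0]],[[0,0,0],[0,0,0]],[[0,0,0],[0,0,0]],[[0,0,0],[0,0,0]],[[0,0,0],[0,0,0]],[[0,0,0],[0,0,0]],[[0,0,0],[0,0,0]],[[0,0,-0.02],[0,0,0]],[[0,0,-0.05],[0,0,0]],[[0,0,-0.08],[0,0,0]]]' 0.0
python3 go.py 0.6001 -0.0252 0.1 83
```

```text
time_s: 33.5
tcp_pos: [0.6825, -0.189, 0.0106]
ee_rot: [[-0.137, 0.991, 0.001], [0.991, 0.137, -0.0], [-0.0, 0.001, -1.0]]
wrist_force: [-0.4, 0.5, 0.4]
gripper_width: 0.689
time_s: 34.33
tcp_pos: [0.6807, -0.1887, 0.0887]
ee_rot: [[-0.137, 0.991, -0.005], [0.991, 0.137, 0.001], [0.001, -0.005, -1.0]]
wrist_force: [0.2, -0.2, -0.8]
gripper_width: 0.319
shift [ 0.173  -0.0575 -0.0108] turn5 [-0.05 -0.01  2.97] j6 -79.7 psi 97.9 t 34.3333
```

```bash
python3 -m jog '[[[0.0,0,-0.015],[0,0,0]],[[0.03,-0.01,-0.015],[0,0,0.4]],[[0.06,-0.02,-0.015],[0,0,0.9]],[[0.09,-0.03,-0.015],[0,0,1.4]],[[0.12,-0.04,-0.015],[0,0,1.9]],[[0.15,-0.05,-0.015],[0,0,2.4]],[[0.173,-0.057,-0.015],[0,0,2.97]],[[0.173,-0.057,-0.015],[0,0,2.97]],[[0.173,-0.057,-0.015],[0,0,2.97]],[[0.173,-0.057,-0.015],[0,0,2.97]]]'
python3 look.py w17 dibber;python3 go.py 0.6005 -0.0252 0.035 83
```

```text
time_s: 35.17
tcp_pos: [0.6021, -0.0255, 0.1049]
ee_rot: [[0.121, 0.993, -0.0], [0.993, -0.121, -0.0], [-0.0, -0.0, -1.0]]
wrist_force: [0.9, -0.7, -2.0]
gripper_width: 0.317
dibber 0.58 [320. 230.] 16029 ztop 0.1252 rect [577.2 -21.6] [ 28.1 130.1] 83.1 circ [577.4 -23.8] 65.6
[ 0.60206449 -0.02548482  0.10485786] 35.1667
shift [ 0.0008 -0.0018  0.0697] turn5 [-0.  0. -0.] j6 -109.9 psi 83.0 t 35.2667
```

View pics/w17.png

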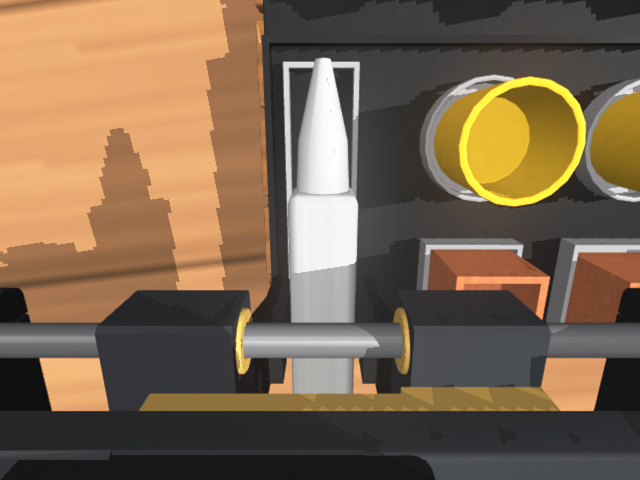

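```bash
python3 - <<'E'
from h import *
f=np.load('pics/w17.npz'); s=dict(tcp_pos=f['tcp'],ee_rot=f['R']); d=f['d']
W=cloud('wrist',d,s)
q=W[(d>0)&(W[...,2]>.085)&(W[...,2]<.13)]; q=q[(abs(q[:,1]+.02)<.04)]
ex=np.array([.9925,-.122,0]);
t=np.array([.5783,-.0225,0])
a=(q-t)@ex; b=(q-t)@np.array([.122,.9925,0]); print('tip along',a.min(),a.max())
k=a<a.min()+.01; print('tip lat',b[k].min(),b[k].max()); k=(a>-.03)&(a<0); print(b[k].min(),b[k].max())
E
```

```text
tip along -0.07837469697883555 0.06459524620270182
tip lat -0.004540360176002425 0.005567082282141586
-0.013197151344853792 0.014870542924322877
```

```bash
python3 -m jog '[[[0,-0.0015,0.015],[0,0,0]],[[0,-0.0015,0.03],[0,0,0]],[[0,-0.0015,0.04],[0,0,0]],[[0,-0.0015,0.048],[0,0,0]],[[0,-0.0015,0.056],[0,0,0]],[[0,-0.0015,0.062],[0,0,0]],[[0,-0.0015,0.067],[0,0,0]],[[0,-0.0015,0.069],[0,0,0]],[[0,-0.0015,0.069],[0,0,0]],[[0,-0.0015,0.069],[0,0,0]]]'
python3 go.py 0.6005 -0.0252 0.034 83
```

```text
time_s: 36.1
tcp_pos: [0.6008, -0.0251, 0.0363]
ee_rot: [[0.121, 0.993, 0.001], [0.993, -0.121, 0.0], [0.0, 0.001, -1.0]]
wrist_force: [0.2, -0.5, -1.9]
gripper_width: 0.319
shift [-0.0001 -0.0003  0.0023] turn5 [ 0.01 -0.    0.01] j6 -110.0 psi 83.0 t 36.1
```

```bash
python3 -m jog '[[[0,0,0.001],[0,0,0]],[[0,0,0.002],[0,0,0]],[[0,0,0.002],[0,0,0]],[[0,0,0.002],[0,0,0]],[[0,0,0.002],[0,0,0]],[[0,0,0.002],[0,0,0]],[[0,0,0.002],[0,0,0]],[[0,0,0.002],[0,0,0]],[[0,0,0.002],[0,0,0]],[[0,0,0.002],[0,0,0]]]'
python3 -m jog '[[[0,0,0],[0,0,0]],[[0,0,0],[0,0,0]],[[0,0,0],[0,0,0]],[[0,0,0],[0,0,0]],[[0,0,-0.01],[0,0,0]],[[0,0,-0.04],[0,0,0]],[[0,0,-0.08],[0,0,0]],[[0,0,-0.12],[0,0,0]],[[0.03,-0.04,-0.16],[0,0,0]],[[0.06,-0.08,-0.2],[0,0,0]]]' 0.045
python3 look.py w18 dibber knob_mid square_pot1 round_pot1
```

```text
time_s: 36.93
tcp_pos: [0.6005, -0.0252, 0.034]
ee_rot: [[0.121, 0.993, 0.0], [0.993, -0.121, -0.0], [-0.0, 0.0, -1.0]]
wrist_force: [0.1, 0.2, -1.0]
gripper_width: 0.319
time_s: 37.77
tcp_pos: [0.554, 0.0197, 0.2089]
ee_rot: [[0.124, 0.992, 0.003], [0.992, -0.124, 0.001], [0.001, 0.003, -1.0]]
wrist_force: [0.5, 0.8, 0.4]
gripper_width: 0.517
dibber 0.77 [278. 246.] 4058 ztop 0.0525 rect [584.5 -22.2] [ 28.4 132.1] 83.0 circ [585.3 -15.5] 66.4
knob_mid 0.9 [414.  81.] 1652 ztop 0.0667 rect [453.3 108.5] [46.1 12.5] 26.9 circ [453.3 108.5] 23.2
square_pot1 0.96 [380. 282.] 1750 ztop 0.0791 rect [629.9  69.9] [50.5 34. ] 84.7 circ [630.8  69.8] 29.8
square_pot1 0.6 [485. 279.] 1296 ztop 0.073 rect [629.5 165.5] [51.  4.] 86.5 circ [629.5 165.5] 25.6
round_pot1 0.8 [506. 200.] 6034 ztop 0.0788 rect [556.8 175.7] [61.3 60.8] 82.4 circ [556.5 176. ] 31.1
round_pot1 0.75 [392. 203.] 5005 ztop 0.0789 rect [545.3  80.3] [60.8 60.7] 57.9 circ [545.5  80.4] 31.0
round_pot1 0.47 [280. 248.] 4138 ztop 0.0525 rect [585.1 -22.3] [ 28.4 133.3] 83.0 circ [586.  -15.6] 67.0
round_pot1 0.31 [381. 132.] 58970 ztop 0.0643 rect [453.2 108.4] [208.6  41.1] 81.3 circ [452.6 108.5] 104.6
[0.55398576 0.01969323 0.20885002] 37.7667
```

View pics/w18.png

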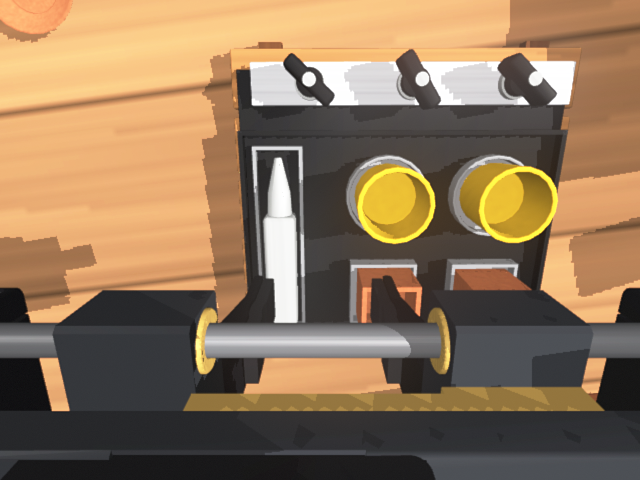

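The dibber lies in the trough (tip at (279,160), grip top at about 50 mm), so everything is loaded. Next I'll measure the knobs and recheck the loads with the fixed cameras.

```bash
cat > knobs.py <<'E'
from h import *
import sys
f=np.load('pics/'+sys.argv[1]+'.npz'); s=dict(tcp_pos=f['tcp'],ee_rot=f['R']); d=f['d']
W=cloud('wrist',d,s)
for n,c in(('trough',(.443,.0241)),('mid',(.4533,.1085)),('outer',(.4637,.1929))):
    k=(d>0)&(W[...,2]>.05)&(W[...,2]<.085)&(np.hypot(W[...,0]-c[0],W[...,1]-c[1])<.028)
    if k.sum()<60: print(n,'few',k.sum()); continue
    P=W[k]
    c,w,a=cv2.minAreaRect((P[:,:2]*1000).astype(np.float32))
    if w[0]<w[1]: a=a-90
    zt=np.percentile(P[:,2],95)
    a2=a%180; print(n,np.round(c,1),np.round(w,1),'wing yaw',round(a,1),'remaining deg to stop',round((a2-83)%180,1),'z',zt.round(4))
E
python3 knobs.py w18
python3 - <<'E'
from h import *
for n in('scene','top'):
    s,p,d=snap(n,n+'1')
    W=cloud(n,d)
    for q in('round_pot1','square_pot1','dibber'):
        for o in r.cut_out(q,n):
            if o['confidence']<.3: continue
            m=o['region']&(d>0); P=W[m]; zt=np.percentile(P[:,2],95); T=P[P[:,2]>zt-.008]
            print(n,q,round(o['confidence'],2),np.round(o['uv']),round(zt,3),np.round((T[:,:2].min(0)+T[:,:2].max(0))/2,3))
E
```

```text
trough [443.5  23.8] [46.  19.8] wing yaw 45.3 remaining deg to stop 142.3 z 0.0668
mid [453.3 108.1] [45.7 20.5] wing yaw 13.5 remaining deg to stop 110.5 z 0.0667
outer [465.1 190.6] [46.5 16.6] wing yaw 40.8 remaining deg to stop 137.8 z 0.0667
scene round_pot1 0.94 [353. 280.] 0.077 [0.558 0.176]
scene round_pot1 0.68 [326. 259.] 0.075 [0.548 0.082]
scene square_pot1 0.97 [310. 296.] 0.076 [0.655 0.162]
scene square_pot1 0.85 [286. 271.] 0.077 [0.642 0.09 ]
scene dibber 0.67 [488. 299.] 0.169 [0.418 0.434]
scene dibber 0.63 [320. 195.] 0.014 [ 0.422 -0.092]
scene dibber 0.56 [278. 253.] 0.051 [0.589 0.001]
top round_pot1 0.82 [285. 215.] 0.08 [0.543 0.081]
top round_pot1 0.73 [249. 210.] 0.08 [0.552 0.155]
top square_pot1 0.7 [300. 241.] 0.05 [0.53  0.039]
top square_pot1 0.62 [322. 217.] 0.053 [ 0.535 -0.018]
top dibber 0.66 [321. 218.] 0.055 [ 0.535 -0.017]
```

View pics/scene1.png

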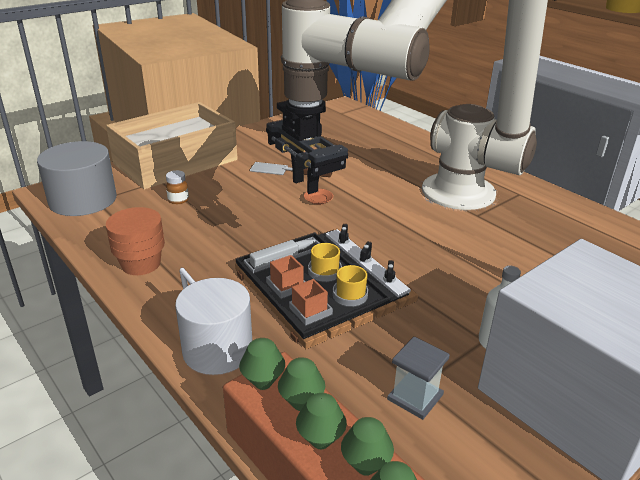

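```bash
sed -i 's/>.05)/>.0615)/' knobs.py; python3 knobs.py w18; python3 go.py 0.4535 0.1085 0.2 83
```

```text
trough [442.9  24.2] [45.7 12. ] wing yaw 40.9 remaining deg to stop 137.9 z 0.0668
mid [453.2 108.5] [45.9 12.5] wing yaw 27.0 remaining deg to stop 124.0 z 0.0668
outer [463.8 192.3] [46.4 12.3] wing yaw 40.8 remaining deg to stop 137.8 z 0.0669
shift [ 0.0761 -0.1102  0.0053] turn5 [-0.01  0.01 -0.  ] j6 -115.8 psi 83.0 t 38.4167
```

```bash
python3 -m jog '[[[0.01,-0.015,0],[0,0,-1.4]],[[0.02,-0.03,0],[0,0,-2.8]],[[0.03,-0.045,0],[0,0,-4.2]],[[0.04,-0.06,0],[0,0,-5.6]],[[0.05,-0.075,0],[0,0,-7]],[[0.06,-0.09,0],[0,0,-8.4]],[[0.07,-0.1,0],[0,0,-9.8]],[[0.076,-0.11,0],[0,0,-11.2]],[[0.076,-0.11,0],[0,0,-12.6]],[[0.076,-0.11,0],[0,0,-14]]]' 0.04
python3 -m jog '[[[0,0,0],[0,0,-1.4]],[[0,0,0],[0,0,-2.8]],[[0,0,0],[0,0,-4.2]],[[0,0,0],[0,0,-5.6]],[[0,0,0],[0,0,-7]],[[0,0,0],[0,0,-8.4]],[[0,0,0],[0,0,-9.8]],[[0,0,0],[0,0,-11.2]],[[0,0,0],[0,0,-12.6]],[[0,0,0],[0,0,-14]]]'
python3 go.py 0.4533 0.1085 0.12 297
```

```text
time_s: 39.25
tcp_pos: [0.4532, 0.109, 0.206]
ee_rot: [[-0.894, 0.447, -0.0], [0.447, 0.894, -0.0], [0.0, -0.0, -1.0]]
wrist_force: [-0.1, 0.5, -0.5]
gripper_width: 0.458
time_s: 40.08
tcp_pos: [0.4536, 0.1085, 0.2058]
ee_rot: [[-0.727, -0.687, -0.0], [-0.687, 0.727, -0.0], [0.0, 0.0, -1.0]]
wrist_force: [-1.0, -1.2, -0.2]
gripper_width: 0.458
shift [0.0002 0.0002 0.0858] turn5 [  0.    -0.   -14.73] j6 9.9 psi -136.6 t 40.0833
```

```bash
python3 -m jog '[[[0,0,0.01],[0,0,-1.4]],[[0,0,0.02],[0,0,-2.8]],[[0,0,0.03],[0,0,-4.2]],[[0,0,0.04],[0,0,-5.6]],[[0,0,0.05],[0,0,-7]],[[0,0,0.055],[0,0,-8.4]],[[0,0,0.055],[0,0,-9.8]],[[0,0,0.055],[0,0,-11.2]],[[0,0,0.055],[0,0,-12.6]],[[0,0,0.055],[0,0,-14]]]'
python3 -m jog '[[[0,0,0],[0,0,-0.73]],[[0,0,0],[0,0,-0.73]],[[0,0,0],[0,0,-0.73]],[[0,0,0],[0,0,-0.73]],[[0,0,0],[0,0,-0.73]],[[0,0,0],[0,0,-0.73]],[[0,0,0],[0,0,-0.73]],[[0,0,0],[0,0,-0.73]],[[0,0,0],[0,0,-0.73]],[[0,0,0],[0,0,-0.73]]]'
python3 look.py w19 knob_mid; python3 knobs.py w19
python3 go.py 0.4533 0.1085 0.038 297
```

```text
time_s: 40.92
tcp_pos: [0.4537, 0.1086, 0.1508]
ee_rot: [[0.397, -0.918, -0.0], [-0.918, -0.397, -0.0], [0.0, 0.0, -1.0]]
wrist_force: [-0.7, 0.2, -0.3]
gripper_width: 0.462
time_s: 41.75
tcp_pos: [0.4536, 0.1087, 0.151]
ee_rot: [[0.449, -0.894, 0.0], [-0.894, -0.449, 0.0], [-0.0, -0.0, -1.0]]
wrist_force: [-0.6, -0.3, 0.8]
gripper_width: 0.458
knob_mid 0.97 [323. 233.] 1507 ztop 0.0666 rect [453.3 108.9] [45.1 11.7] 27.0 circ [453.4 108.7] 22.7
[0.45358586 0.10867037 0.15101768] 41.75
trough [446.5  27.8] [36.  12.1] wing yaw 39.4 remaining deg to stop 136.4 z 0.0664
mid [453.3 108.8] [45.2 11.6] wing yaw 27.2 remaining deg to stop 124.2 z 0.0667
outer [463.4 192.6] [45.9 12.5] wing yaw 42.1 remaining deg to stop 139.1 z 0.0667
shift [0.     0.0003 0.113 ] turn5 [-0.    0.   -0.07] j6 83.2 psi -63.3 t 41.85
```

View pics/w19.png

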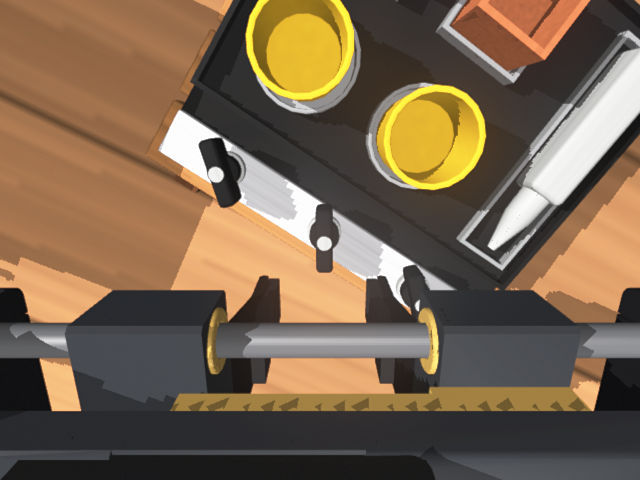

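The mid wing stands upright between the fingers at (323,238). I'll descend and grip it.

```bash
python3 -m jog '[[[0,0,0.02],[0,0,0]],[[0,0,0.04],[0,0,0]],[[0,0,0.06],[0,0,0]],[[0,0,0.08],[0,0,0]],[[0,0,0.095],[0,0,0]],[[0,0,0.105],[0,0,0]],[[0,0,0.112],[0,0,0]],[[0,0,0.112],[0,0,0]],[[0,0,0.112],[0,0,0]],[[0,0,0.112],[0,0,0]]]' 0.04
python3 -m jog '[[[0,0,0],[0,0,0]],[[0,0,0],[0,0,0]],[[0,0,0],[0,0,0]],[[0,0,0],[0,0,0]],[[0,0,0],[0,0,0]],[[0,0,0],[0,0,0]],[[0,0,0],[0,0,0]],[[0,0,0],[0,0,0]],[[0,0,0],[0,0,0]],[[0,0,0],[0,0,0]]]' 0.0
```

```text
time_s: 42.68
tcp_pos: [0.4542, 0.109, 0.0397]
ee_rot: [[0.449, -0.893, 0.001], [-0.893, -0.449, 0.001], [-0.0, -0.001, -1.0]]
wrist_force: [-0.6, 0.4, -0.3]
gripper_width: 0.459
time_s: 43.52
tcp_pos: [0.454, 0.1078, 0.0393]
ee_rot: [[0.45, -0.893, 0.0], [-0.893, -0.45, -0.001], [0.001, 0.0, -1.0]]
wrist_force: [3.3, -4.3, 0.1]
gripper_width: 0.136
```

```bash
python3 -m jog '[[[0,0,0],[0,0,1.2]],[[0,0,0],[0,0,2.4]],[[0,0,0],[0,0,3.6]],[[0,0,0],[0,0,4.8]],[[0,0,0],[0,0,6]],[[0,0,0],[0,0,7.2]],[[0,0,0],[0,0,8.4]],[[0,0,0],[0,0,9.6]],[[0,0,0],[0,0,10.8]],[[0,0,0],[0,0,12]]]'
python3 -c "
from h import *
s=r.sense();print(s['wrist_force'],s['moment'],s['joints'])"
python3 -m jog '[[[0,0,0],[0,0,1.2]],[[0,0,0],[0,0,2.4]],[[0,0,0],[0,0,3.6]],[[0,0,0],[0,0,4.8]],[[0,0,0],[0,0,6]],[[0,0,0],[0,0,7.2]],[[0,0,0],[0,0,8.4]],[[0,0,0],[0,0,9.6]],[[0,0,0],[0,0,10.8]],[[0,0,0],[0,0,12]]]'
python3 -c "
from h import *
s=r.sense();print(s['wrist_force'],s['moment'],s['joints'])"; python3 go.py 0.4533 0.1085 0.039 173
```

```text
time_s: 44.35
tcp_pos: [0.454, 0.1074, 0.0393]
ee_rot: [[-0.553, -0.833, 0.0], [-0.833, 0.553, -0.002], [0.001, -0.001, -1.0]]
wrist_force: [3.7, -6.7, 1.6]
gripper_width: 0.138
[ 3.65987631 -6.68402291  1.58084824] [-2.02373538 -0.94394215  0.02847872] [ 33.40629829  20.24848152 -34.65798748   0.1572341  -35.13910049
  22.88766915]
time_s: 45.18
tcp_pos: [0.4536, 0.1072, 0.0393]
ee_rot: [[-0.998, 0.063, -0.001], [0.063, 0.998, -0.002], [0.0, -0.002, -1.0]]
wrist_force: [1.7, -6.2, 2.6]
gripper_width: 0.132
[ 1.66465136 -6.19743073  2.62779478] [-1.95410389 -0.76481764  0.05952037] [ 33.40969041  20.23738528 -34.6743386    0.14797693 -35.18182312
 -37.11449899]
shift [0.0004 0.0012 0.0003] turn5 [-0.02 -0.    0.68] j6 -37.1 psi 176.4 t 45.1833
```

```bash
python3 -m jog '[[[0,0,0],[0,0,0.3]],[[0,0,0],[0,0,0.6]],[[0,0,0],[0,0,0.8]],[[0,0,0],[0,0,1.0]],[[0,0,0],[0,0,1.2]],[[0,0,0],[0,0,1.2]],[[0,0,0],[0,0,1.2]],[[0,0,0],[0,0,1.2]],[[0,0,0],[0,0,1.2]],[[0,0,0],[0,0,1.2]]]'
python3 -c "
from h import *
s=r.sense();print(s['wrist_force'],s['moment'])"; python3 go.py 0.4533 0.1085 0.039 173
```

```text
time_s: 46.02
tcp_pos: [0.4536, 0.1072, 0.0392]
ee_rot: [[-0.987, 0.159, -0.001], [0.159, 0.987, -0.003], [0.0, -0.003, -1.0]]
wrist_force: [2.0, -6.2, 2.4]
gripper_width: 0.137
[ 1.99836902 -6.20680858  2.41150884] [-1.9777607  -0.68269388  0.53771031]
shift [0.0005 0.0012 0.0002] turn5 [-0.03 -0.   -0.43] j6 -42.7 psi 170.9 t 46.0167
```

```bash
python3 -m jog '[[[0,0,0],[0,0,0]],[[0,0,0],[0,0,0]],[[0,0,0],[0,0,0]],[[0,0,-0.02],[0,0,0]],[[0,0,-0.06],[0,0,0]],[[0,0,-0.1],[0,0,0]],[[0,0,-0.11],[0,0,-1.4]],[[0,0,-0.11],[0,0,-2.8]],[[0,0,-0.11],[0,0,-4.2]],[[0,0,-0.11],[0,0,-5.6]]]' 0.04
python3 look.py w20 knob_mid; python3 knobs.py w20;  python3 go.py 0.443 0.0242 0.15 260
```

```text
time_s: 46.85
tcp_pos: [0.4535, 0.109, 0.1495]
ee_rot: [[-0.945, -0.326, 0.001], [-0.326, 0.945, 0.001], [-0.001, 0.001, -1.0]]
wrist_force: [-0.3, 0.1, 0.4]
gripper_width: 0.457
knob_mid 0.71 [320. 234.] 1612 ztop 0.0666 rect [453.  108.3] [45.8 12.1] 83.0 circ [453.4 108.3] 23.1
[0.45349747 0.10904691 0.14948141] 46.85
trough [442.6  24.2] [46.1 12. ] wing yaw 40.7 remaining deg to stop 137.7 z 0.0668
mid [452.9 108.3] [45.8 12.1] wing yaw 83.0 remaining deg to stop 180.0 z 0.0667
outer few 6
shift [ 0.037  -0.0769 -0.001 ] turn5 [ 0.000e+00  1.000e-02 -1.227e+01] j6 -14.8 psi -161.3 t 46.95
```

View pics/w20.png

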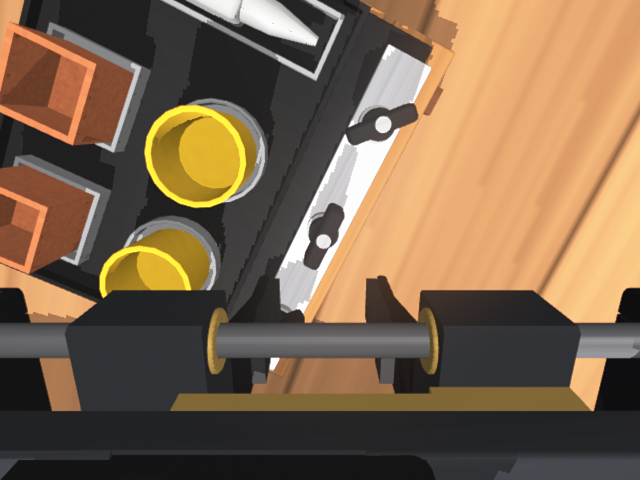

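The middle wing (323,238) now lies along the rail at yaw 83.0°, its stop. Next is the trough-end knob.

```bash
python3 -m jog '[[[0.005,-0.01,0],[0,0,-1.4]],[[0.01,-0.02,0],[0,0,-2.8]],[[0.015,-0.03,0],[0,0,-4.2]],[[0.02,-0.04,0],[0,0,-5.6]],[[0.025,-0.05,0],[0,0,-7]],[[0.03,-0.06,0],[0,0,-8.4]],[[0.035,-0.07,0],[0,0,-9.8]],[[0.037,-0.077,0],[0,0,-11.2]],[[0.037,-0.077,0],[0,0,-12.6]],[[0.037,-0.077,0],[0,0,-14]]]'
python3 -m jog '[[[0,0,0],[0,0,-1.4]],[[0,0,0],[0,0,-2.8]],[[0,0,0],[0,0,-4.2]],[[0,0,0],[0,0,-5.6]],[[0,0,0],[0,0,-7]],[[0,0,0],[0,0,-8.4]],[[0,0,0],[0,0,-8.4]],[[0,0,0],[0,0,-8.4]],[[0,0,0],[0,0,-8.4]],[[0,0,0],[0,0,-8.4]]]'
python3 look.py w21 knob_mid; python3 knobs.py w21;  python3 go.py 0.443 0.0243 0.039 310.8
```

```text
time_s: 47.78
tcp_pos: [0.443, 0.0235, 0.1489]
ee_rot: [[-0.022, -1.0, -0.0], [-1.0, 0.022, 0.0], [-0.0, 0.0, -1.0]]
wrist_force: [-0.1, -0.2, -0.3]
gripper_width: 0.461
time_s: 48.62
tcp_pos: [0.4432, 0.0239, 0.149]
ee_rot: [[0.65, -0.76, -0.0], [-0.76, -0.65, 0.0], [-0.0, 0.0, -1.0]]
wrist_force: [0.2, 0.0, 0.5]
gripper_width: 0.457
knob_mid 0.86 [237. 145.] 2090 ztop 0.0667 rect [453.1 108.6] [45.9 12.3] 82.9 circ [452.8 108.7] 23.1
[0.44316012 0.023934   0.14895983] 48.6167
trough [443.   24.4] [45.4 11.9] wing yaw 40.9 remaining deg to stop 137.9 z 0.0668
mid [453.  108.6] [45.9 12.3] wing yaw 82.8 remaining deg to stop 179.8 z 0.0669
outer [463.4 192.1] [45.  12.7] wing yaw 41.6 remaining deg to stop 138.6 z 0.0668
shift [-4.0e-04 -1.0e-04  1.1e-01] turn5 [-0.    0.   -0.04] j6 106.4 psi -49.4 t 48.7167
```

View pics/w21.png

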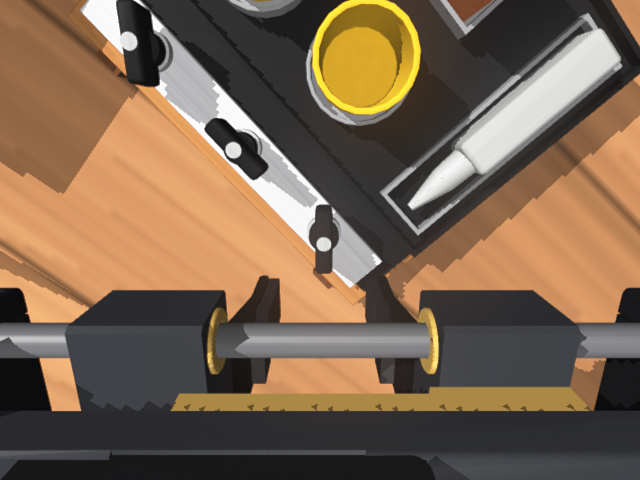

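```bash
python3 -m jog '[[[0,0,0.02],[0,0,0]],[[0,0,0.04],[0,0,0]],[[0,0,0.06],[0,0,0]],[[0,0,0.08],[0,0,0]],[[0,0,0.095],[0,0,0]],[[0,0,0.105],[0,0,0]],[[0,0,0.11],[0,0,0]],[[0,0,0.11],[0,0,0]],[[0,0,0.11],[0,0,0]],[[0,0,0.11],[0,0,0]]]' 0.04
python3 -m jog '[[[0,0,0],[0,0,0]],[[0,0,0],[0,0,0]],[[0,0,0],[0,0,0]],[[0,0,0],[0,0,0]],[[0,0,0],[0,0,0]],[[0,0,0],[0,0,0]],[[0,0,0],[0,0,0]],[[0,0,0],[0,0,0]],[[0,0,0],[0,0,0]],[[0,0,0],[0,0,0]]]' 0.0
python3 -m jog '[[[0,0,0],[0,0,1.2]],[[0,0,0],[0,0,2.4]],[[0,0,0],[0,0,3.6]],[[0,0,0],[0,0,4.8]],[[0,0,0],[0,0,6]],[[0,0,0],[0,0,7.2]],[[0,0,0],[0,0,8.4]],[[0,0,0],[0,0,9.6]],[[0,0,0],[0,0,10.8]],[[0,0,0],[0,0,12]]]'
python3 -c "
from h import *
s=r.sense();print(s['wrist_force'],s['moment'])"; python3 go.py 0.443 0.0243 0.039 173
```

```text
time_s: 49.55
tcp_pos: [0.4438, 0.0241, 0.0397]
ee_rot: [[0.652, -0.758, 0.002], [-0.758, -0.652, 0.001], [0.001, -0.002, -1.0]]
wrist_force: [0.3, 0.1, -0.4]
gripper_width: 0.461
time_s: 50.38
tcp_pos: [0.4436, 0.0235, 0.0392]
ee_rot: [[0.652, -0.758, 0.001], [-0.758, -0.652, -0.0], [0.001, -0.0, -1.0]]
wrist_force: [2.6, -3.7, 1.0]
gripper_width: 0.138
time_s: 51.22
tcp_pos: [0.4437, 0.0232, 0.0392]
ee_rot: [[-0.335, -0.942, 0.001], [-0.942, 0.335, -0.001], [0.001, -0.001, -1.0]]
wrist_force: [3.0, -7.8, 0.1]
gripper_width: 0.134
[ 3.04354382 -7.82397619  0.11014065] [-2.14495151 -0.88251264  0.06327352]
shift [-0.0008  0.001   0.0002] turn5 [-1.000e-02  0.000e+00  1.549e+01] j6 46.2 psi -109.6 t 51.2167
```

```bash
python3 -m jog '[[[0,0,0],[0,0,1.4]],[[0,0,0],[0,0,2.8]],[[0,0,0],[0,0,4.2]],[[0,0,0],[0,0,5.6]],[[0,0,0],[0,0,7]],[[0,0,0],[0,0,8.4]],[[0,0,0],[0,0,9.8]],[[0,0,0],[0,0,11.2]],[[0,0,0],[0,0,12.6]],[[0,0,0],[0,0,14]]]'
python3 -m jog '[[[0,0,0],[0,0,0.5]],[[0,0,0],[0,0,1]],[[0,0,0],[0,0,1.5]],[[0,0,0],[0,0,2]],[[0,0,0],[0,0,2]],[[0,0,0],[0,0,2]],[[0,0,0],[0,0,2]],[[0,0,0],[0,0,2]],[[0,0,0],[0,0,2]],[[0,0,0],[0,0,2]]]'
python3 -c "
from h import *
s=r.sense();print(s['wrist_force'],s['moment'])"; python3 go.py 0.443 0.0243 0.039 173
```

```text
time_s: 52.05
tcp_pos: [0.4434, 0.0229, 0.0392]
ee_rot: [[-1.0, -0.007, -0.0], [-0.007, 1.0, -0.001], [0.0, -0.001, -1.0]]
wrist_force: [2.9, -7.1, 1.0]
gripper_width: 0.135
time_s: 52.88
tcp_pos: [0.4433, 0.023, 0.0392]
ee_rot: [[-0.987, 0.159, -0.0], [0.159, 0.987, -0.002], [-0.0, -0.002, -1.0]]
wrist_force: [2.9, -7.2, 1.3]
gripper_width: 0.139
[ 2.86467789 -7.17941906  1.2770333 ] [-2.024895   -0.67687606  0.47301606]
shift [0.0005 0.0012 0.0002] turn5 [-0.02 -0.   -0.43] j6 -33.4 psi 170.8 t 52.8833
```

Moment z rose to 0.47 N m, so this knob is on its stop. I'll release it, lift and go to the outer knob.

```bash
python3 -m jog '[[[0,0,0],[0,0,0]],[[0,0,0],[0,0,0]],[[0,0,0],[0,0,0]],[[0,0,-0.02],[0,0,0]],[[0,0,-0.06],[0,0,0]],[[0,0,-0.1],[0,0,0]],[[0,0,-0.11],[0,0,-1.4]],[[0,0,-0.11],[0,0,-2.8]],[[0,0,-0.11],[0,0,-4.2]],[[0,0,-0.11],[0,0,-5.6]]]' 0.04
python3 look.py w22 knob_mid; python3 knobs.py w22;  python3 go.py 0.4635 0.1925 0.15 260
```

```text
time_s: 53.72
tcp_pos: [0.443, 0.0242, 0.1494]
ee_rot: [[-0.945, -0.326, 0.001], [-0.326, 0.945, 0.001], [-0.001, 0.001, -1.0]]
wrist_force: [-0.4, 0.2, -0.6]
gripper_width: 0.461
knob_mid 0.54 [285. 312.] 244 ztop 0.0658 rect [449.3  88. ] [8. 8.] 16.9 circ [449.7  88.4] 5.1
[0.44298777 0.02423748 0.14938447] 53.7167
trough [442.7  24.1] [46.1 12.2] wing yaw 83.1 remaining deg to stop 0.1 z 0.0668
mid [447.3 104.6] [ 8.5 40.4] wing yaw -83.6 remaining deg to stop 13.4 z 0.0658
outer few 0
shift [-0.0734  0.1529 -0.0009] turn5 [  0.     0.   -12.27] j6 -5.5 psi -161.3 t 53.8167
```

View pics/w22.png

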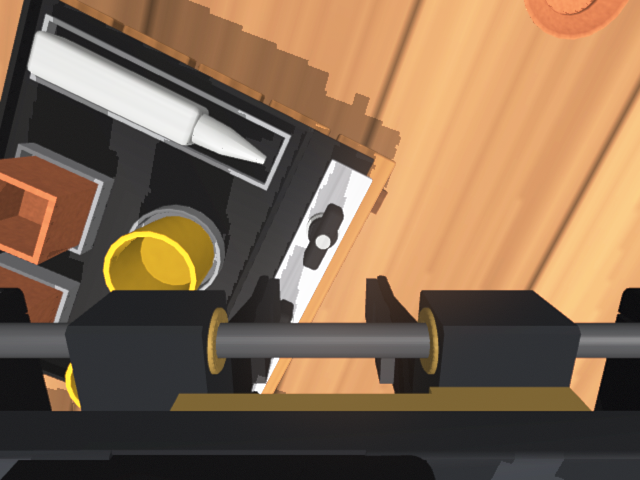

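```bash
python3 -m jog '[[[-0.01,0.02,0],[0,0,-1.4]],[[-0.02,0.04,0],[0,0,-2.8]],[[-0.03,0.06,0],[0,0,-4.2]],[[-0.04,0.08,0],[0,0,-5.6]],[[-0.05,0.1,0],[0,0,-7]],[[-0.06,0.12,0],[0,0,-8.4]],[[-0.07,0.14,0],[0,0,-9.8]],[[-0.0734,0.153,0],[0,0,-11.2]],[[-0.0734,0.153,0],[0,0,-12.6]],[[-0.0734,0.153,0],[0,0,-14]]]'
python3 -m jog '[[[0,0,0],[0,0,-1.4]],[[0,0,0],[0,0,-2.8]],[[0,0,0],[0,0,-4.2]],[[0,0,0],[0,0,-5.6]],[[0,0,0],[0,0,-7]],[[0,0,0],[0,0,-8.5]],[[0,0,0],[0,0,-8.5]],[[0,0,0],[0,0,-8.5]],[[0,0,0],[0,0,-8.5]],[[0,0,0],[0,0,-8.5]]]'
python3 look.py w23 knob_mid; python3 knobs.py w23;  python3 go.py 0.4635 0.1925 0.039 311.2
```

```text
time_s: 54.65
tcp_pos: [0.4634, 0.1934, 0.1485]
ee_rot: [[-0.019, -1.0, -0.001], [-1.0, 0.019, -0.0], [0.0, 0.001, -1.0]]
wrist_force: [-0.1, 0.2, -0.5]
gripper_width: 0.458
time_s: 55.48
tcp_pos: [0.4636, 0.1923, 0.1489]
ee_rot: [[0.656, -0.754, -0.0], [-0.754, -0.656, -0.0], [-0.0, 0.0, -1.0]]
wrist_force: [0.5, 0.3, -0.5]
gripper_width: 0.46
[0.46362337 0.1923321  0.14889945] 55.4833
trough few 0
mid few 0
outer [463.2 193.1] [45.5 11.3] wing yaw 41.4 remaining deg to stop 138.4 z 0.0667
shift [-0.0003  0.      0.11  ] turn5 [ 0.    0.   -0.02] j6 90.0 psi -48.9 t 55.5833
```

View pics/w23.png

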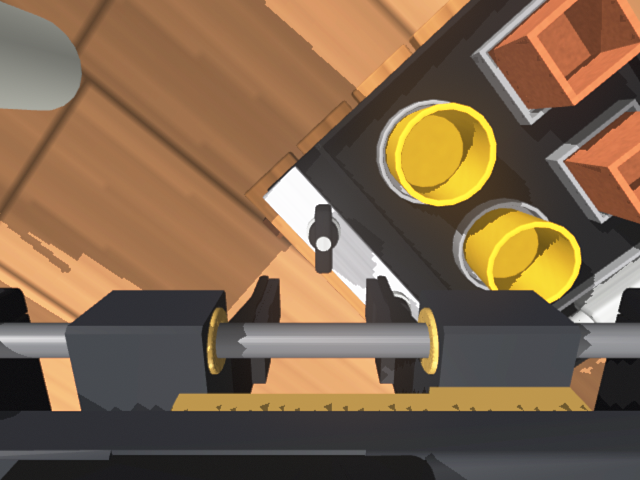

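The outer wing is centred at (323,238), and the spray bottle is about 24 cm away. I'll grip the wing and turn it.

```bash
python3 -m jog '[[[0,0,0.02],[0,0,0]],[[0,0,0.04],[0,0,0]],[[0,0,0.06],[0,0,0]],[[0,0,0.08],[0,0,0]],[[0,0,0.095],[0,0,0]],[[0,0,0.105],[0,0,0]],[[0,0,0.11],[0,0,0]],[[0,0,0.11],[0,0,0]],[[0,0,0.11],[0,0,0]],[[0,0,0.11],[0,0,0]]]' 0.04
python3 -m jog '[[[0,0,0],[0,0,0]],[[0,0,0],[0,0,0]],[[0,0,0],[0,0,0]],[[0,0,0],[0,0,0]],[[0,0,0],[0,0,0]],[[0,0,0],[0,0,0]],[[0,0,0],[0,0,0]],[[0,0,0],[0,0,0]],[[0,0,0],[0,0,0]],[[0,0,0],[0,0,0]]]' 0.0
python3 -m jog '[[[0,0,0],[0,0,1.2]],[[0,0,0],[0,0,2.4]],[[0,0,0],[0,0,3.6]],[[0,0,0],[0,0,4.8]],[[0,0,0],[0,0,6]],[[0,0,0],[0,0,7.2]],[[0,0,0],[0,0,8.4]],[[0,0,0],[0,0,9.6]],[[0,0,0],[0,0,10.8]],[[0,0,0],[0,0,12]]]'
python3 -m jog '[[[0,0,0],[0,0,1.4]],[[0,0,0],[0,0,2.8]],[[0,0,0],[0,0,4.2]],[[0,0,0],[0,0,5.6]],[[0,0,0],[0,0,7]],[[0,0,0],[0,0,8.4]],[[0,0,0],[0,0,9.8]],[[0,0,0],[0,0,11.2]],[[0,0,0],[0,0,12.6]],[[0,0,0],[0,0,14]]]'
python3 -m jog '[[[0,0,0],[0,0,0.5]],[[0,0,0],[0,0,1]],[[0,0,0],[0,0,1.5]],[[0,0,0],[0,0,2]],[[0,0,0],[0,0,2.2]],[[0,0,0],[0,0,2.2]],[[0,0,0],[0,0,2.2]],[[0,0,0],[0,0,2.2]],[[0,0,0],[0,0,2.2]],[[0,0,0],[0,0,2.2]]]'
python3 -c "
from h import *
s=r.sense();print(s['wrist_force'],s['moment'])"; python3 go.py 0.4635 0.1925 0.039 173
```

```text
time_s: 56.42
tcp_pos: [0.4643, 0.1928, 0.0398]
ee_rot: [[0.658, -0.753, 0.001], [-0.753, -0.658, 0.001], [0.0, -0.002, -1.0]]
wrist_force: [0.3, 0.5, 0.3]
gripper_width: 0.465
time_s: 57.25
tcp_pos: [0.464, 0.1921, 0.0392]
ee_rot: [[0.659, -0.753, 0.0], [-0.753, -0.659, -0.0], [0.0, -0.0, -1.0]]
wrist_force: [2.8, -3.4, 2.8]
gripper_width: 0.132
time_s: 58.08
tcp_pos: [0.464, 0.192, 0.0392]
ee_rot: [[-0.327, -0.945, 0.0], [-0.945, 0.327, -0.0], [0.0, -0.0, -1.0]]
wrist_force: [3.0, -4.2, 1.0]
gripper_width: 0.136
time_s: 58.92
tcp_pos: [0.4639, 0.1919, 0.0392]
ee_rot: [[-1.0, -0.015, 0.0], [-0.015, 1.0, -0.001], [-0.0, -0.001, -1.0]]
wrist_force: [1.7, -5.0, 2.4]
gripper_width: 0.132
time_s: 59.75
tcp_pos: [0.4639, 0.1919, 0.0392]
ee_rot: [[-0.986, 0.168, 0.0], [0.168, 0.986, -0.001], [-0.0, -0.001, -1.0]]
wrist_force: [3.4, -4.6, 3.6]
gripper_width: 0.135
[ 3.37236734 -4.57135476  3.57627846] [-1.39835608 -0.76607181  0.62048453]
shift [0.0005 0.0005 0.0002] turn5 [-0.01  0.   -0.53] j6 -50.8 psi 170.3 t 59.75
```

Released next, then up to a height where the wrist camera can see the whole tray.

```bash
python3 -m jog '[[[0,0,0],[0,0,0]],[[0,0,0],[0,0,0]],[[0,0,0],[0,0,0]],[[0,0,-0.02],[0,0,0]],[[0,0,-0.06],[0,0,0]],[[0,0,-0.1],[0,0,0]],[[0,0,-0.14],[0,0,0]],[[0,0,-0.18],[0,0,0]],[[0,0,-0.22],[0,0,0]],[[0,0,-0.26],[0,0,0]]]' 0.04
python3 go.py 0.52 0.04 0.34 170
python3 -m jog '[[[0,0,0],[0,0,0]],[[-0.01,0.02,0],[0,0,0]],[[-0.02,0.04,0],[0,0,0]],[[-0.03,0.06,-0.02],[0,0,0]],[[-0.04,0.08,-0.04],[0,0,0]],[[-0.04,0.08,-0.06],[0,0,0]],[[-0.04,0.08,-0.06],[0,0,0]],[[-0.04,0.08,-0.06],[0,0,0]],[[-0.04,0.08,-0.06],[0,0,0]],[[-0.04,0.08,-0.06],[0,0,0]]]'
python3 look.py w24 round_pot1 square_pot1 dibber; python3 knobs.py w24
python3 -c "
from h import *
snap('scene','scene2')"
```

```text
time_s: 60.58
tcp_pos: [0.4628, 0.1924, 0.301]
ee_rot: [[-0.985, 0.17, -0.0], [0.17, 0.985, 0.001], [0.001, 0.001, -1.0]]
wrist_force: [1.4, 0.2, -0.3]
gripper_width: 0.459
shift [-0.0823 -0.1404 -0.0392] turn5 [ 0.01 -0.01  0.04] j6 -50.9 psi 170.2 t 60.5833
time_s: 61.42
tcp_pos: [0.516, 0.2639, 0.3576]
ee_rot: [[-0.985, 0.171, -0.002], [0.171, 0.985, -0.001], [0.002, -0.001, -1.0]]
wrist_force: [-0.4, -0.1, 1.0]
gripper_width: 0.458
round_pot1 0.94 [266.  33.] 3199 ztop 0.0789 rect [545.7  82.5] [57.2 60.8] 74.3 circ [545.2  80.6] 30.8
round_pot1 0.55 [220. 124.] 755 ztop 0.04 rect [651.1 162.6] [62.  63.1] 83.0 circ [651.5 162.7] 43.6
square_pot1 0.59 [186. 126.] 2531 ztop 0.0793 rect [653.7 162.5] [49.8 50.8] 83.4 circ [653.4 162.8] 34.4
[0.51597791 0.26392766 0.35762235] 61.4167
trough few 0
mid [453.1 108.9] [45.2 12. ] wing yaw 83.3 remaining deg to stop 0.3 z 0.067
outer [463.3 192.9] [44.9 11.9] wing yaw 83.2 remaining deg to stop 0.2 z 0.0668
```

View pics/w24.png

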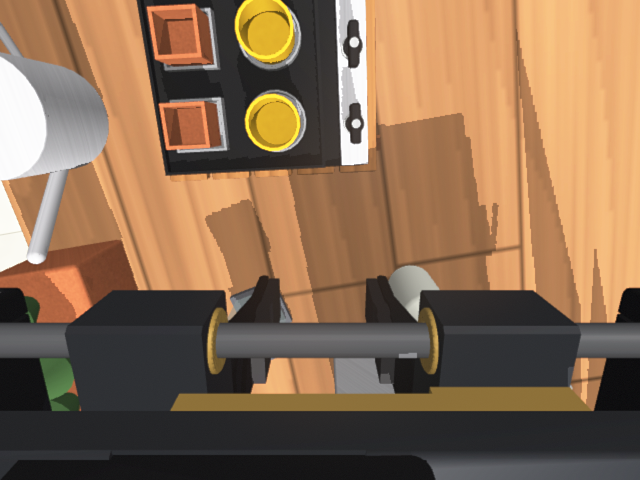

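View pics/scene2.png

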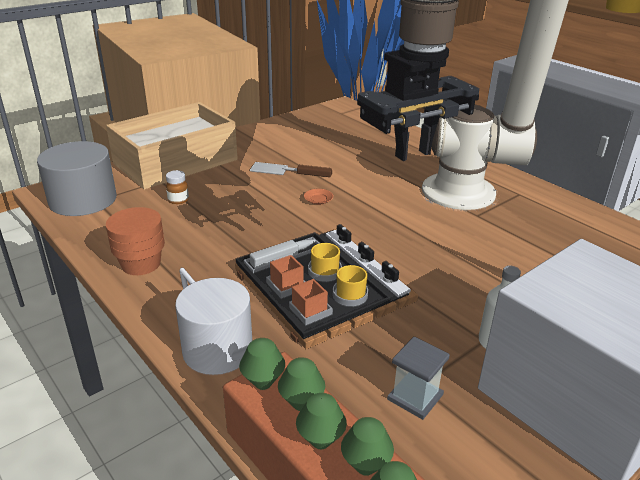

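The outer and middle knobs are at their stops. My last shift went towards +y instead of −y. It touched nothing, but the trough end is out of frame, so I'll take one more look from the other side before handing in.

```bash
python3 -m jog '[[[0,-0.03,0],[0,0,0]],[[0,-0.06,0],[0,0,0]],[[0,-0.09,0],[0,0,0]],[[0,-0.12,0],[0,0,0]],[[0,-0.15,0],[0,0,0]],[[0,-0.18,0],[0,0,0]],[[0,-0.21,0],[0,0,0]],[[0,-0.21,0],[0,0,0]],[[0,-0.21,0],[0,0,0]],[[0,-0.21,0],[0,0,0]]]'
python3 look.py w25 round_pot1 square_pot1 dibber; python3 knobs.py w25
```

```text
time_s: 62.5
tcp_pos: [0.481, 0.0574, 0.3591]
ee_rot: [[-0.985, 0.171, 0.0], [0.171, 0.985, 0.0], [-0.0, 0.0, -1.0]]
wrist_force: [-1.0, -0.4, 0.6]
gripper_width: 0.465
round_pot1 0.94 [273. 217.] 2166 ztop 0.079 rect [544.6  80.4] [60.9 59.2] 72.6 circ [545.   80.4] 30.8
round_pot1 0.82 [288. 282.] 1376 ztop 0.0788 rect [546.3 173.7] [40.3 61. ] 11.3 circ [555.8 175.8] 30.8
square_pot1 0.83 [210. 281.] 1205 ztop 0.0789 rect [651.4 145.8] [19.1 49.9] 81.1 circ [651.1 146.2] 26.2
square_pot1 0.59 [200. 223.] 2335 ztop 0.0792 rect [638.8  69. ] [50.2 50.8] 83.2 circ [637.9  68.1] 34.0
square_pot1 0.45 [351. 156.] 500 ztop 0.0668 rect [443.   23.7] [44.4 10.8] 81.6 circ [444.1  23.5] 22.3
dibber 0.55 [223. 138.] 2821 ztop 0.0528 rect [588.5 -22.5] [ 28.  137.3] 83.0 circ [588.6 -21.7] 68.7
dibber 0.46 [234. 264.] 501 ztop 0.0395 rect [649.8 162.5] [62.5 60.7] 83.4 circ [649.8 161.5] 42.6
[0.48097992 0.05743123 0.35905031] 62.5
trough [442.6  24.5] [45.8 12. ] wing yaw 81.8 remaining deg to stop 178.8 z 0.0668
mid [453.  108.3] [44.6 11.8] wing yaw 83.5 remaining deg to stop 0.5 z 0.0669
outer [463.5 192.3] [44.3 11.9] wing yaw 81.6 remaining deg to stop 178.6 z 0.0669
```

View pics/w25.png

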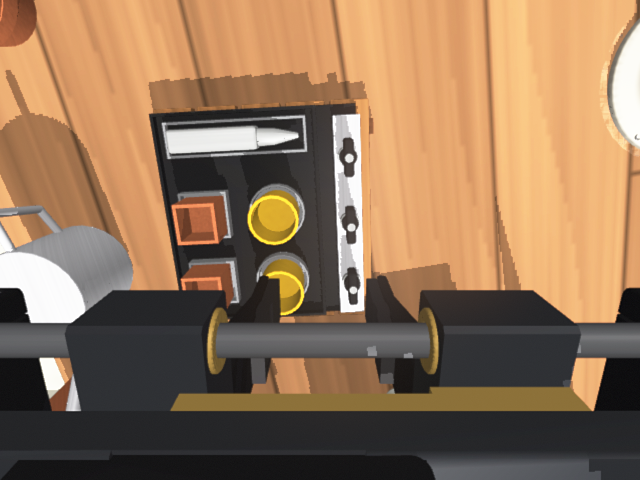

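This view shows the dibber in the trough (230,138), all four pots in their nests, and the three wings along the rail (348,157), (351,226) and (352,287). The arm is clear, so I'll hand the job in.

```bash
python3 -c "
from h import *
print(r.finish_job())"
```

```text
the job is handed in; nothing more can be done
None
```

I loaded the tray, tightened the three knobs in order, and handed the job in at about 62 s of the 210 s allowed. The hand-in gives no verdict.

- **Loading:** All five items were present. Both round pots and both square pots are in nests of their shape, and the dibber is in the trough. I didn't see anything knocked aside, and nothing slipped in the grip.
- **Knobs:** I turned the middle knob first, then the trough end, then the outer one. Each resisted at the end with about 0.5–0.6 N m.

**Last checks:**
- **Pots:** Each pot read within 1–3 mm of its nest centre. Their tops were at about 77 mm after allowing for a 2 mm height offset in the wrist camera, so they are fully down.
- **Dibber:** Its top read about 50 mm, and its angle matched the trough.
- **Wing angles:** All three wings were within about 1.4° of lying along the rail.
- **Other things on the bench:** They look unmoved in the final scene picture. The arm was well above everything at hand-in.

**Small disagreements:**
- **Square pot at the outer end:** It read 651 mm in x in one view and 654 mm in others, which is within the nest's play.
- **Middle knob:** One view gave a wrong angle because the gripper hid part of the knob. Clear views put it at its stop.
- **Last look-around:** One move went the wrong way in y. It was high above the tray and touched nothing.

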